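# Register rail blanks in the jig and lay the retaining bar

## Task

First clear the jig: put the cork sanding block and the orange rubber stick, whichever are on it, flat in the green tray. Then load every wooden rail blank on the bench into the jig, one to a bay in any bays, lengthwise and flat, each pushed fully home with its far end against the blue end fence and its long edge (the left one, as the robot sees it) against the blue side stop of its bay. Only then lay the aluminium bar across the jig, down in the slots of both steel posts and about evenly centred, and leave everything in place with the other things on the bench undisturbed.

Things in the scene. Friction and masses are not known exactly. Their poses are not given: they have to be found in the camera images.
- jig: registering jig fixed to the bench, may be turned a little: grey laminate board 180 mm (its x) x 380 mm (its y) x 18 mm thick, with blue fence and stops and two dark posts on it; origin under the centre of the board, on the bench. It has three bays side by side along y, 100 mm apart, each open to -x; blanks lie in them along x.
- fence (a point): middle of the inner (-x) face of the blue end fence at the +x side of the jig, at board level; axes as the jig's. The fence is 300 mm long (y), 15 mm thick and stands 14 mm above the board
- post0 (a point): centre of the slot floor of the steel post at the jig's -y end, 48 mm above the bench (30 above the board); axes as the jig's. The post measures 60 (x) x 24 (y) mm; its slot runs along y, is 36 mm wide (x) and 14 mm deep, open at the top
- post1 (a point): centre of the slot floor of the steel post at the jig's +y end, 48 mm above the bench (30 above the board); axes as the jig's. The post measures 60 (x) x 24 (y) mm; its slot runs along y, is 36 mm wide (x) and 14 mm deep, open at the top
- bay0 (a point): -y bay: point on the board's top where a registered blank's origin lies (end on the fence, long edge on the side stop); axes as the jig's. This bay's blue side stop lies at the bay's +y side: its stop face looks to -y, 20 mm to +y of this point; it is 105 mm long (x), reaches the fence, is 12 mm thick and 10 mm high above the board. 88 mm clear from one stop to the next
- bay1 (a point): middle bay: point on the board's top where a registered blank's origin lies (end on the fence, long edge on the side stop); axes as the jig's. This bay's blue side stop lies at the bay's +y side: its stop face looks to -y, 20 mm to +y of this point; it is 105 mm long (x), reaches the fence, is 12 mm thick and 10 mm high above the board. 88 mm clear from one stop to the next
- bay2 (a point): +y bay: point on the board's top where a registered blank's origin lies (end on the fence, long edge on the side stop); axes as the jig's. This bay's blue side stop lies at the bay's +y side: its stop face looks to -y, 20 mm to +y of this point; it is 105 mm long (x), reaches the fence, is 12 mm thick and 10 mm high above the board. 88 mm clear from one stop to the next
- bar_seat (a point): midway between the two posts at the height of their slot floors: where the origin of the bar belongs. Axes as the jig's.
- blank_a: light wooden rail blank, 120 mm (its x) x 40 mm (its y) x 24 mm, about 85 g; origin at the centre of its underside. Either end may go to the fence. May be absent; 2 or 3 are present. All are alike
- blank_b: light wooden rail blank, 120 mm (its x) x 40 mm (its y) x 24 mm, about 85 g; origin at the centre of its underside. Either end may go to the fence. May be absent; 2 or 3 are present. All are alike
- blank_c: light wooden rail blank, 120 mm (its x) x 40 mm (its y) x 24 mm, about 85 g; origin at the centre of its underside. Either end may go to the fence. May be absent; 2 or 3 are present. All are alike
- bar: bright aluminium retaining bar, 30 mm (its x) x 380 mm (its y) x 16 mm, about 450 g; origin at the centre of its underside. Laid in the posts it passes 6 mm above the blanks
- cork_block: cork sanding block, 100 mm (its x) x 50 mm (its y) x 38 mm, 80 g; origin at the centre of its underside; starts on the jig, may be absent
- rubber_stick: orange rubber cleaning stick for abrasives, 130 mm (its x) x 36 mm (its y) x 30 mm, 120 g; origin at the centre of its underside; starts on the jig, may be absent (at least one of stick and cork block is there)
- tray: shallow green tray fixed to the bench, 160 mm (its x) x 200 mm (its y), walls 5 mm thick and 15 mm high; origin at the centre of its underside
- tray_in (a point): centre of the tray's inner floor, 5 mm above the bench; axes as the tray's. Inner floor 150 x 190 mm, room for both things side by side, each along the tray's y
- glue: yellow glue bottle, 60 mm across, 170 mm tall; bystander, to be left alone; origin at the centre of its underside
- mug: blue mug, 80 mm across, 95 mm tall; bystander, to be left alone; origin at the centre of its underside
- tape_measure: yellow tape measure, 70 x 70 x 36 mm; bystander, to be left alone; origin at the centre of its underside
- tape_roll: roll of blue tape lying flat, 100 mm across, 30 mm tall; bystander, to be left alone; origin at the centre of its underside
- finish_can: can of finish, 80 mm across, 110 mm tall; bystander, to be left alone; origin at the centre of its underside
- offcut: brown offcut of wood, 140 x 70 x 35 mm; bystander, to be left alone; origin at the centre of its underside

How it is judged:
By the outcome, as a careful person would: the job done as asked, in the order asked, and still so for the second after the job is handed in, with the robot touching nothing.
Of blank_a, blank_b, blank_c only 2 to 3 are there at a start; the rules pass over those that are not, and their reading is None.
Of cork_block, rubber_stick only 1 to 2 are there at a start; the rules pass over those that are not, and their reading is None.
At some moment in a run one of blank_a, blank_b, blank_c may be knocked a few centimetres aside while the robot is not near it.
Once in a run the grip may slacken for a moment while it holds something.
It also fails if it takes over 210 s, if anything falls off the work surface, if the arm or the gripper's body presses on something with over 40 N, if the wrist force passes 120 N, or if a joint passes its speed limit or range.

## Robot

A 6-joint arm with a two-finger parallel gripper is mounted at the origin on the work surface. World frame = base frame: x ahead of the robot, y to its left, z up, the work surface at z = 0. Lengths are in m, angles in rad, forces in N, time in s.
With the tool pointing down it reaches from about 0.35 to 0.85 m from the base axis. Payload 8.1 kg.
Tool frame: the origin (TCP) lies where the fingers leave the gripper's body, on its centre line; the fingertips stand 84 mm ahead of it and the grasp point (between the pads) lies 65 mm ahead of it; z points along the fingers, y is the line along which they close (so a half turn about z gives the same grasp; the last joint's range is limited). The gripper opens to 93 mm and grips with 3 to 60 N. Pads are 15 mm wide; open, the fingers measure 128 mm over their backs; the gripper's body (75 mm by 188 mm) begins 65 mm behind the grasp point.
Start: joints at [-1.374, 0.13, 1.488, -0, 1.523, -0.085], TCP at [0.167, -0.576, 0.303] pointing down, gripper open.
Joint ranges: [-2.96, 2.96], [-0.89, 2.26], [0.02, 2.5], [-1.34, 4.48], [0, 2.73], [-2.66, 2.66]. Speed limits (rad/s): [2.39, 2.39, 2.79, 3.14, 3.14, 3.14].

## Interface

Orientations are given as a rotation vector (axis times angle).
In Python, from plant import robot gives the robot as it stands.
- The arm moves only by the shell command python3 -m jog 'ROWS' [FORCE]. ROWS is text: rows parted by semicolons, each of 5 numbers parted by spaces: the opening, from 0 (shut) to 1 (fully open), then the shift along the tool's x, y, z in m, then the turn about the tool's z in degrees. A call has 1 to 10 rows; each row shifts and turns the commanded pose from where the row before left it, along the tool's axes as they then stand; what a row does not reach is not made up. A row lasts 1/12 s, in which the tool goes at most 41.7 mm and 7.16 degrees, less where a joint would pass 70% of its speed; a pose out of reach is approached as far as the arm can. A call with a gripper value outside its range is refused whole. The fingers move at their own pace and stop on an object; FORCE is the grip in N (left out, the last holds). Time passes only in rows, so rows that do not move let the fingers close. It gives the time, the measured TCP pose, the force, the opening and the grip force at its end, in the units of the state.
- robot.read_state(): the state, without advancing time (a new reading comes with each control period).
- robot.read_camera(name): name is "scene" or "top" or "wrist"; returns a dict with "color" (384x512x3 uint8, red, green, blue), "intrinsics" (3x3 intrinsics, pixels), "pose" (4x4, takes a point from camera to world coordinates); the wrist camera has in their place "tool_from_camera" (4x4, takes a point from camera to tool coordinates, whose origin is the TCP and whose axes are the flange's). Camera axes: x right, y down, z forward; pixel columns grow to the right and rows downward; lengths in m; the calibration is good to about 2 mm. A picture is of the moment at which its call begins: read the wrist's pose just before it. There is no depth.
- robot.close_job(): hands the job in; it is judged then, once.
The state is a dict: "t": time; "q": joint angles; "dq": joint speeds; "joint_torque": joint torques, N m; "tool_pos": TCP position; "orientation": TCP orientation; "force": force on the tool from outside, world axes, zero at the start; "wrist_torque": the same for the moment, N m; "opening": finger opening in m; "gripper_force": force on a finger pad.
Only numpy, scipy, OpenCV 4.12 (cv2) and the standard library are available. Lean on these libraries where they do the work, as an engineer would, in place of code of your own. Each camera call takes 0.05 s, during which the arm holds its last target. There are 200 camera calls.

## Working session

There is one attempt and no reset: what is moved stays moved. The work goes in short steps, Python scripts to look and compute and a shell command to move; the robot and the scene stay as the last step left them, time stands still between calls to the robot, and variables do not carry over. Pictures are saved under pics/ and viewed, at most 14 in all, crops included, and the job is handed in when it is done.

```bash
ls; mkdir -p pics; python3 - <<'E'
from plant import robot
import cv2
s=robot.read_state();print({k:s[k] for k in('t','tool_pos','orientation','opening','force')})
for n in('top','scene'):
    c=robot.read_camera(n);cv2.imwrite(f'pics/{n}0.png',cv2.resize(c['color'][:,:,::-1],(800,600),interpolation=cv2.INTER_CUBIC))
    print(n,c['intrinsics'],c['pose'])
E
```

```text
pics
{'t': 0.0, 'tool_pos': array([ 0.16676125, -0.57591771,  0.30166999]), 'orientation': array([-3.10860829e+00, -4.40899246e-01,  2.62236015e-04]), 'opening': 0.09292843118319859, 'force': array([ 0.10618464,  0.27740369, -0.12124044])}
top [[438.27042656   0.         257.66412631]
 [  0.         438.27042656 194.99021994]
 [  0.           0.           1.        ]] [[-1.98477245e-03 -9.94849151e-01  1.01347066e-01  4.48095092e-01]
 [-9.99938134e-01  8.65210573e-04 -1.10895727e-02 -1.46313401e-02]
 [ 1.09447654e-02 -1.01362806e-01 -9.94789321e-01  1.49609786e+00]
 [ 0.00000000e+00  0.00000000e+00  0.00000000e+00  1.00000000e+00]]
scene [[412.8677718    0.         259.78322276]
 [  0.         412.8677718  195.99394212]
 [  0.           0.           1.        ]] [[-0.22633764  0.71364654 -0.66293279  1.53375677]
 [ 0.97397976  0.17392594 -0.14530378  0.1721846 ]
 [ 0.01160567 -0.67857084 -0.73444327  1.14026746]
 [ 0.          0.          0.          1.        ]]
```

View pics/top0.png

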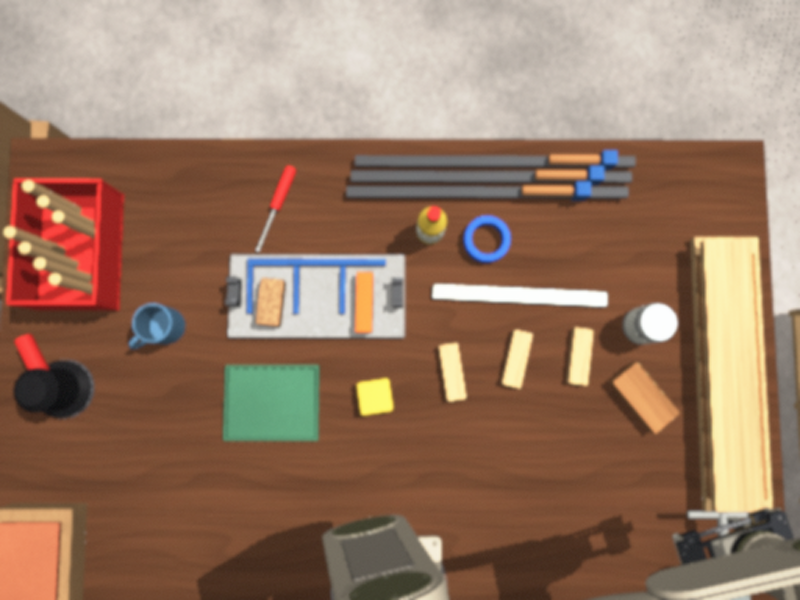

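View pics/scene0.png

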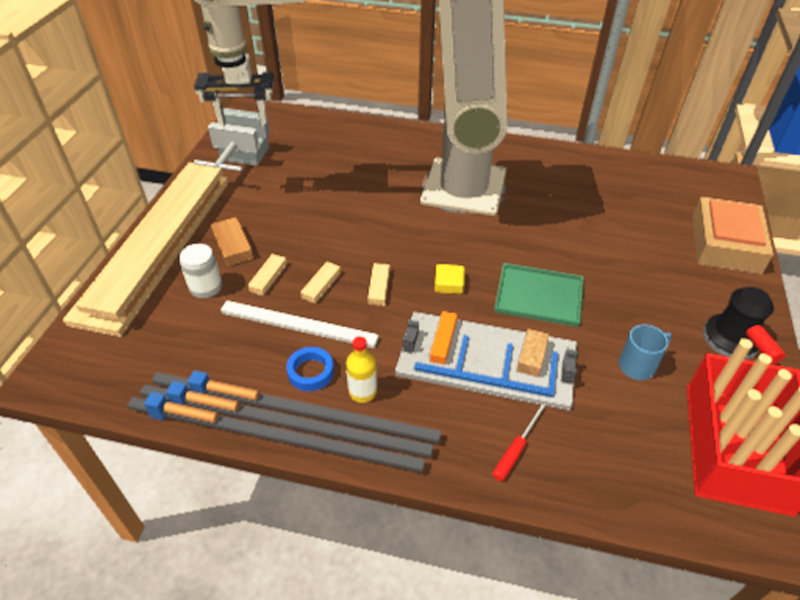

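```bash
cat > h.py <<'E'
from plant import robot
import cv2,numpy as np
from scipy.optimize import minimize
from scipy.spatial.transform import Rotation as Ro
def T_tool(s):
    T=np.eye(4);T[:3,:3]=Ro.from_rotvec(s['orientation']).as_matrix();T[:3,3]=s['tool_pos'];return T
def cam(n):
    s=robot.read_state();c=robot.read_camera(n)
    P=c['pose'] if 'pose' in c else T_tool(s)@c['tool_from_camera']
    return c['color'],c['intrinsics'],P
def proj(K,P,X):
    X=np.atleast_2d(X);p=(X-P[:3,3])@P[:3,:3];return (p@K.T)[:,:2]/p[:,2:]
def unproj(K,P,uv,z):
    d=P[:3,:3]@np.linalg.inv(K)@np.r_[uv,1];return P[:3,3]+d*(z-P[2,3])/d[2]
def box(x,y,a,dims,z0):
    l,w,h=dims;c,s=np.cos(a),np.sin(a)
    return np.array([[x+c*i*l/2-s*j*w/2,y+s*i*l/2+c*j*w/2,z0+k*h] for i in(-1,1) for j in(-1,1) for k in(0,1)])
def mask(img,lo,hi):
    return cv2.inRange(cv2.cvtColor(img,cv2.COLOR_RGB2HSV),lo,hi)
def blobs(m,amin):
    n,l,st,_=cv2.connectedComponentsWithStats(m)
    return [(l==i).astype(np.uint8)*255 for i in range(1,n) if st[i,4]>amin]
def fit(m,K,P,dims,z0,yaw=None):
    """pose x,y,yaw(deg),IoU of a box whose silhouette matches the mask"""
    S=4;M=cv2.resize(m,None,fx=S,fy=S,interpolation=cv2.INTER_LINEAR)>127
    def cost(p):
        q=(proj(K,P,box(p[0],p[1],p[2],dims,z0))+.5)*S-.5
        h=cv2.convexHull((q*16).round().astype(np.int32))
        r=cv2.fillConvexPoly(np.zeros(M.shape,np.uint8),h,1,shift=4)>0
        return 1-(r&M).sum()/(r|M).sum()
    mo=cv2.moments(m,True);c=unproj(K,P,[mo['m10']/mo['m00'],mo['m01']/mo['m00']],z0+dims[2]/2)
    best=None
    for a in ([yaw] if yaw is not None else np.radians([0,30,60,90,120,150])):
        sim=np.array([[c[0],c[1],a],[c[0]+.01,c[1],a],[c[0],c[1]+.01,a],[c[0],c[1],a+.2]])
        r=minimize(cost,sim[0],method='Nelder-Mead',options=dict(initial_simplex=sim,xatol=1e-4,fatol=1e-4))
        if best is None or r.fun<best.fun:best=r
    a=(np.degrees(best.x[2])+90)%180-90
    return np.r_[best.x[:2]*1000,a,1-best.fun].round(2)
def go(x,y,z,yaw,n):
    """per-row shift/turn (n equal rows) to put the TCP at x,y,z (m), tool x at yaw deg, pointing down"""
    s=robot.read_state();T=T_tool(s);R=T[:3,:3]
    cur=np.degrees(np.arctan2(R[1,0],R[0,0]));d=-((yaw-cur+90)%180-90) # tool z is down
    D=R.T@(np.array([x,y,z])-T[:3,3])
    t=np.radians(d)/n;A=sum(np.array([[np.cos(k*t),-np.sin(k*t)],[np.sin(k*t),np.cos(k*t)]]) for k in range(n))
    xy=np.linalg.solve(A,D[:2]);print('now',T[:3,3].round(4),round(cur,2),'tilt',R[:2,2].round(3),'| rows',n,'each',xy.round(4),round(D[2]/n,4),round(d/n,2))
E
python3 - <<'E'
from h import *
img,K,P=cam('top');cv2.imwrite('t.png',img[:,:,::-1])
hsv=cv2.cvtColor(img,cv2.COLOR_RGB2HSV)
g=.64
for n,(u,v) in dict(blank1=(453,372),b2=(517,360),b3=(580,356),cork=(270,302),stick=(364,302),bar=(520,296),tray=(270,400),board=(320,325),blue=(318,263),wood=(480,430)).items():print(n,hsv[int(v*g),int(u*g)])
E
```

```text
blank1 [ 26  72 253]
b2 [ 26  71 253]
b3 [ 26  70 253]
cork [ 15 118 232]
stick [ 17 171 253]
bar [ 60   1 254]
tray [ 72 101 167]
board [ 23   9 221]
blue [108 160 210]
wood [ 10 144 133]
```

```bash
python3 - <<'E'
from h import *
img=cv2.imread('t.png')[:,:,::-1].copy();_,K,P=cam('top')
def roi(m,x0,y0,x1,y1):
    r=np.zeros_like(m);s=slice(int(y0*.64),int(y1*.64)),slice(int(x0*.64),int(x1*.64));r[s]=m[s];return r
bl=mask(img,(18,40,120),(34,130,255))
for b in blobs(roi(bl,420,310,610,420),100):print('blank',fit(b,K,P,(.12,.04,.024),0))
st=blobs(roi(mask(img,(3,130,140),(25,255,255)),345,262,385,345),100)
for b in st:print('stick',fit(b,K,P,(.13,.036,.03),.018))
ck=blobs(roi(mask(img,(3,50,120),(25,255,255)),250,270,292,335),100)
for b in ck:print('cork',fit(b,K,P,(.1,.05,.038),.018))
for b in blobs(roi(mask(img,(0,0,150),(180,35,255)),425,275,615,315),200):print('bar',fit(b,K,P,(.03,.38,.016),0,np.radians(-3)))
for b in blobs(roi(mask(img,(55,60,60),(85,255,255)),210,350,335,455),2000):print('tray',fit(b,K,P,(.16,.2,.015),0,0.))
# board: hull of bright grey
m=roi(mask(img,(0,0,140),(180,35,255)),215,240,415,350)
m=max(blobs(m,500),key=np.count_nonzero)
h=cv2.convexHull(cv2.findNonZero(m));H=cv2.fillConvexPoly(np.zeros_like(m),h,255)
j=fit(H,K,P,(.18,.38,.018),0,0.);print('jig',j)
a=np.radians(j[2]);R=np.array([[np.cos(a),-np.sin(a)],[np.sin(a),np.cos(a)]])
# blue in jig coordinates (z=board top + ~10mm)
b=roi(mask(img,(98,90,90),(125,255,255)),215,240,415,350)
def tj(u,v,z):return (R.T@(unproj(K,P,[u,v],z)[:2]-j[:2]/1000)*1000).round(1)
for v0 in (180,190):print(v0,[ (int(x)) for x in np.flatnonzero(b[v0])])
for u in np.flatnonzero(np.r_[0,b[190]>0,0][1:]!=np.r_[0,b[190]>0,0][:-1]):print('edge',u,tj(u-.5,190,.028))
c=b[:,200];f=np.flatnonzero(c);print('fence rows',f,tj(200,f[0]-.5,.032),tj(200,f[-1]+.5,.018))
E
```

```text
blank [ 481.32 -277.05  -13.14    0.92]
blank [ 487.27 -415.19   -6.54    0.88]
blank [ 454.42 -136.29    9.05    0.93]
stick [6.027e+02 5.464e+01 2.500e-01 8.700e-01]
cork [603.04 253.44  -5.88   0.95]
bar [ 620.82 -286.19   -2.66    0.93]
tray [390.08 252.45  -0.52   0.98]
jig [6.2016e+02 1.5642e+02 1.0000e-02 9.9000e-01]
180 [158, 159, 160, 161, 188, 189, 190, 218, 219, 220]
190 [158, 159, 160, 188, 189, 190, 217, 218, 219, 220]
edge 158 [ -5.3 149.4]
edge 161 [ -5.3 139.3]
edge 188 [-5.4 48.7]
edge 191 [-5.4 38.6]
edge 217 [ -5.5 -48.8]
edge 221 [ -5.5 -62.3]
fence rows [166 167 168 169] [77.4  7.1] [65.9  8.7]
```

```bash
python3 -c "
from h import *
go(.585,.0546,.30,0,24)"
```

```text
now [ 0.1668 -0.5761  0.3021] 16.15 tilt [-0.     0.001] | rows 24 each [ 0.0211 -0.0235] 0.0001 0.67
```

```bash
R='';
python3 -m jog '1 .0211 -.0235 0 .67;1 .0211 -.0235 0 .67;1 .0211 -.0235 0 .67;1 .0211 -.0235 0 .67;1 .0211 -.0235 0 .67;1 .0211 -.0235 0 .67;1 .0211 -.0235 0 .67;1 .0211 -.0235 0 .67' >/dev/null
python3 -m jog '1 .0211 -.0235 0 .67;1 .0211 -.0235 0 .67;1 .0211 -.0235 0 .67;1 .0211 -.0235 0 .67;1 .0211 -.0235 0 .67;1 .0211 -.0235 0 .67;1 .0211 -.0235 0 .67;1 .0211 -.0235 0 .67' >/dev/null
python3 -m jog '.6 .0211 -.0235 0 .67;.6 .0211 -.0235 0 .67;.6 .0211 -.0235 0 .67;.6 .0211 -.0235 0 .67;.6 .0211 -.0235 0 .67;.6 .0211 -.0235 0 .67;.6 .0211 -.0235 0 .67;.6 .0211 -.0235 0 .67;.6 0 0 0 0;.6 0 0 0 0'
python3 - <<'E'
from h import *
go(.6,.0546,.30,0,2)
img,K,P=cam('wrist');cv2.imwrite('w1.png',img[:,:,::-1]);np.savez('w1',K=K,P=P)
cv2.imwrite('pics/w1.png',cv2.resize(img[:,:,::-1],(800,600)))
E
```

```text
t: 2.37
tool_pos: [0.5839, 0.0551, 0.3018]
orientation: [3.142, 0.006, -0.003]
force: [0.2, 0.2, 0.5]
opening: 0.0554
gripper_force: 0.0
now [0.5839 0.0551 0.3018] 0.21 tilt [-0.002 -0.   ] | rows 2 each [0.008  0.0003] 0.0009 0.1
```

View pics/w1.png

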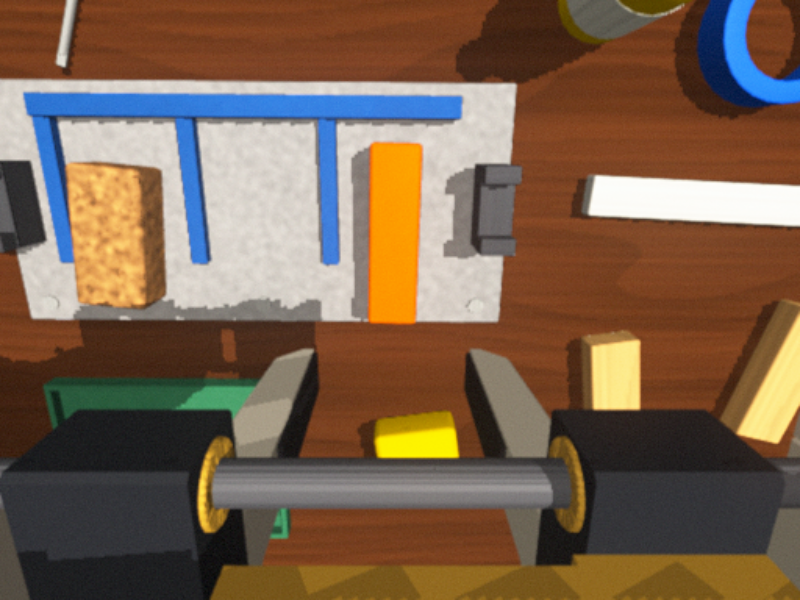

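```bash
cat > jigfit.py <<'E'
from h import *
def jigfit(img,K,P,x0):
    m=mask(img,(98,90,60),(125,255,255))
    q=proj(K,P,box(x0[0]-.05,x0[1],0,(.16,.32,.01),.018)).astype(np.int32)
    r=cv2.fillConvexPoly(np.zeros_like(m),cv2.convexHull(q),1);m=m*r
    S=3;M=cv2.resize(m,None,fx=S,fy=S,interpolation=cv2.INTER_LINEAR)>127
    def cost(p):
        x,y,a,o=p;c,s=np.cos(a),np.sin(a);I=np.zeros(M.shape,np.uint8)
        for dx,dy,d in [(.0075,0,(.015,.3,.014))]+[(-.0525,o+k*.1+.006,(.105,.012,.01)) for k in(-1,0,1)]:
            h=(proj(K,P,box(x+c*dx-s*dy,y+s*dx+c*dy,a,d,.018))+.5)*S-.5
            cv2.fillConvexPoly(I,cv2.convexHull((h*16).round().astype(np.int32)),1,shift=4)
        r=I>0;return 1-(r&M).sum()/(r|M).sum()
    b=np.r_[x0,0,.04];sim=np.vstack([b]+[b+d for d in np.diag([.006,.006,.03,-.005])])
    r=minimize(cost,b,method='Nelder-Mead',options=dict(initial_simplex=sim,xatol=5e-5,fatol=1e-5,maxiter=400))
    return r.x,1-r.fun
E
python3 - <<'E'
from jigfit import *
img=cv2.imread('w1.png')[:,:,::-1].copy();d=np.load('w1.npz');K,P=d['K'],d['P']
p,i=jigfit(img,K,P,[.684,.1564]);print('wrist fence xy, yaw, stopoff',p[:2],np.degrees(p[2]),p[3],i)
I2=cv2.imread('t.png')[:,:,::-1].copy();_,K2,P2=cam('top');p,i=jigfit(I2,K2,P2,[.684,.1564]);print('top',p[:2],np.degrees(p[2]),p[3],i)
def big(m,x0,x1):
    m=m.copy();m[210:]=0;m[:,:x0]=0;m[:,x1:]=0;return max(blobs(m,100),key=np.count_nonzero)
print('stick',fit(big(mask(img,(3,130,100),(25,255,255)),220,285),K,P,(.13,.036,.03),.018))
print('cork',fit(big(mask(img,(3,70,80),(25,255,255)),30,115),K,P,(.1,.05,.038),.018))
E
```

```text
wrist fence xy, yaw, stopoff [0.68538252 0.15659285] -0.27223991084741295 0.03871265770268491 0.8854433792296261
top [0.68431065 0.15643414] -0.16062970080358416 0.03824042424081337 0.761474888747616
stick [602.93  53.5   -1.07   0.93]
cork [603.28 251.8   -5.27   0.92]
```

```bash
python3 -m jog '.6 .0055 0.0005 0 .3;.6 .0055 .0005 .03 .4;.6 0 0 .035 0;.6 0 0 .035 0;.6 0 0 .035 0;.6 0 0 .03 0;.6 0 0 .021 0;.6 0 0 0 0' ; python3 -m jog '0 0 0 0 0;0 0 0 0 0;0 0 0 0 0;0 0 0 0 0;0 0 0 0 0' 30;  python3 -m jog '0 0 0 -.02 0;0 0 0 -.03 0;0 0 0 -.03 0;0 0 0 -.03 0;0 0 0 0 0'; python3 -c "
from h import *
go(.425,.25,.21,-90,14)"
```

```text
t: 3.13
tool_pos: [0.5909, 0.0516, 0.1112]
orientation: [3.141, -0.02, -0.014]
force: [-0.1, -0.3, -1.1]
opening: 0.0557
gripper_force: 0.0
t: 3.55
tool_pos: [0.5963, 0.0526, 0.1196]
orientation: [3.141, -0.018, 0.007]
force: [-1.4, -0.6, 8.0]
opening: 0.0357
gripper_force: 30.0
t: 3.97
tool_pos: [0.5981, 0.0529, 0.2356]
orientation: [-3.141, 0.017, -0.019]
force: [1.5, 0.2, -0.5]
opening: 0.0359
gripper_force: 30.0
now [0.5981 0.0529 0.2356] -0.62 tilt [0.012 0.   ] | rows 14 each [-0.0206 -0.0024] 0.0017 6.38
```

```bash
python3 -m jog '0 -.0206 -.0024 0 6.38;0 -.0206 -.0024 0 6.38;0 -.0206 -.0024 0 6.38;0 -.0206 -.0024 0 6.38;0 -.0206 -.0024 0 6.38;0 -.0206 -.0024 0 6.38;0 -.0206 -.0024 0 6.38' >/dev/null; python3 -m jog '0 -.0206 -.0024 0 6.38;0 -.0206 -.0024 0 6.38;0 -.0206 -.0024 0 6.38;0 -.0206 -.0024 0 6.38;0 -.0206 -.0024 0 6.38;0 -.0206 -.0024 0 6.38;0 -.0206 -.0024 0 6.38;0 0 0 0 0;0 0 0 0 0;0 0 0 0 0';  python3 -c "
from h import *
go(.427,.2585,.13,-90.5,4)"
```

```text
t: 5.38
tool_pos: [0.4092, 0.036, 0.2124]
orientation: [-2.314, 1.819, 0.205]
force: [-0.5, -0.2, -1.7]
opening: 0.0357
gripper_force: 30.0
now [0.4092 0.036  0.2124] -75.91 tilt [0.009 0.234] | rows 4 each [-0.0483 -0.0112] 0.0331 3.65
```

```bash
python3 -m jog '0 0 0 0 0;0 0 0 0 0'; python3 -c "
from h import *
s=robot.read_state();print(s['q'].round(3),s['dq'].round(3))
go(.427,.2585,.21,-90.5,8)"
```

```text
t: 5.55
tool_pos: [0.4092, 0.0367, 0.2123]
orientation: [-2.316, 1.818, 0.206]
force: [-0.1, -0.0, -0.8]
opening: 0.0354
gripper_force: 30.0
[-0.204 -0.349  2.114  0.235  1.421  2.657] [0.001 0.004 0.    0.003 0.004 0.001]
now [0.4092 0.0367 0.2123] -75.82 tilt [0.008 0.234] | rows 8 each [-0.0265 -0.0056] 0.0068 1.83
```

```bash
python3 -m jog '0 0 0 0 -7;0 0 0 0 -7;0 0 0 0 -7;0 0 0 0 -7;0 0 0 0 -7;0 0 0 0 -7;0 0 0 0 -7;0 0 0 0 0;0 0 0 0 0'; python3 -c "
from h import *
s=robot.read_state();print(s['q'].round(3),s['dq'].round(3))
go(.427,.2585,.21,-90.5,8)"
```

```text
t: 6.3
tool_pos: [0.4089, 0.0365, 0.212]
orientation: [-2.826, 0.692, 0.072]
force: [-0.6, -0.7, -1.5]
opening: 0.0358
gripper_force: 30.0
[-0.205 -0.349  2.115  0.235  1.421  1.806] [-0.007  0.     0.001 -0.001  0.002  0.033]
now [0.4089 0.0365 0.212 ] -26.89 tilt [0.007 0.234] | rows 8 each [-0.022 -0.018] 0.0068 7.95
```

```bash
python3 -m jog '0 0 0 -.02 -7;0 0 0 -.02 -7;0 0 0 0 -7;0 0 0 0 -7;0 0 0 0 -7;0 0 0 0 -7;0 0 0 0 -7;0 0 0 0 -7;0 0 0 0 -7;0 0 0 0 -7' >/dev/null
for i in 1 2; do python3 -m jog '0 0 0 0 -7;0 0 0 0 -7;0 0 0 0 -7;0 0 0 0 -7;0 0 0 0 -7;0 0 0 0 -7;0 0 0 0 -7;0 0 0 0 -7;0 0 0 0 -7;0 0 0 0 -7'>/dev/null; done
python3 -m jog '0 0 0 0 -7;0 0 0 0 -7;0 0 0 0 -7;0 0 0 0 -7;0 0 0 0 -7;0 0 0 0 -7;0 0 0 0 0'; python3 -c "
from h import *
s=robot.read_state();print(s['q'].round(3),s['dq'].round(3))
go(.427,.2585,.21,-90.5,8)"
```

```text
t: 9.38
tool_pos: [0.4086, 0.0268, 0.2508]
orientation: [-1.153, 2.799, 0.328]
force: [-0.4, 0.1, -1.6]
opening: 0.0356
gripper_force: 30.0
[-0.228 -0.381  2.067  0.232  1.505 -2.601] [-0.001  0.001 -0.001  0.001  0.001  0.224]
now [0.4086 0.0268 0.2508] -136.04 tilt [0.007 0.234] | rows 8 each [-0.026   0.0097] 0.0118 -5.69
```

```bash
cat > q.py <<'E'
from h import *
s=robot.read_state();R=T_tool(s)[:3,:3];print('q',s['q'].round(3),'pos',s['tool_pos'].round(4),'yaw',np.degrees(np.arctan2(R[1,0],R[0,0])).round(2),'tilt',R[:2,2].round(4),'op',s['opening'].round(4),'F',s['force'].round(1),'t',round(s['t'],2))
E
python3 q.py;for i in 1 2 3; do python3 -m jog '0 0 0 0 -3;0 0 0 0 0;0 0 0 0 0'>/dev/null; python3 q.py; done
```

```text
Traceback (most recent call last):
  File "q.py", line 2, in <module>
    s=robot.read_state();R=T_tool(s)[:3,:3];print('q',s['q'].round(3),'pos',s['tool_pos'].round(4),'yaw',np.degrees(np.arctan2(R[1,0],R[0,0])).round(2),'tilt',R[:2,2].round(4),'op',s['opening'].round(4),'F',s['force'].round(1),'t',round(s['t'],2))
                                                                                                                                                                                     ^^^^^^^^^^^^^^^^^^
AttributeError: 'float' object has no attribute 'round'
Traceback (most recent call last):
  File "q.py", line 2, in <module>
    s=robot.read_state();R=T_tool(s)[:3,:3];print('q',s['q'].round(3),'pos',s['tool_pos'].round(4),'yaw',np.degrees(np.arctan2(R[1,0],R[0,0])).round(2),'tilt',R[:2,2].round(4),'op',s['opening'].round(4),'F',s['force'].round(1),'t',round(s['t'],2))
                                                                                                                                                                                     ^^^^^^^^^^^^^^^^^^
Attribut
[... 495 characters left out ...]
                                                    ^^^^^^^^^^^^^^^^^^
AttributeError: 'float' object has no attribute 'round'
Traceback (most recent call last):
  File "q.py", line 2, in <module>
    s=robot.read_state();R=T_tool(s)[:3,:3];print('q',s['q'].round(3),'pos',s['tool_pos'].round(4),'yaw',np.degrees(np.arctan2(R[1,0],R[0,0])).round(2),'tilt',R[:2,2].round(4),'op',s['opening'].round(4),'F',s['force'].round(1),'t',round(s['t'],2))
                                                                                                                                                                                     ^^^^^^^^^^^^^^^^^^
AttributeError: 'float' object has no attribute 'round'
```

```bash
sed -i "s/s\['opening'\].round(4)/round(float(s['opening']),4)/" q.py
python3 q.py;for i in 1 2 ; do python3 -m jog '0 0 0 0 -3;0 0 0 0 0;0 0 0 0 0'>/dev/null; python3 q.py; done
```

```text
q [-0.156 -0.383  2.057  0.212  1.497 -2.655] pos [0.4108 0.0494 0.2551] yaw -128.52 tilt [0.0052 0.2116] op 0.0354 F [-0.1 -0.4 -1.2] t 10.13
q [-0.119 -0.382  2.052  0.201  1.493 -2.656] pos [0.4113 0.0612 0.257 ] yaw -126.17 tilt [0.0044 0.1995] op 0.0353 F [-0.1 -0.1 -1.5] t 10.38
q [-0.081 -0.382  2.047  0.189  1.489 -2.657] pos [0.4115 0.0731 0.2589] yaw -123.83 tilt [0.0042 0.1874] op 0.036 F [-0.8 -0.4 -1.3] t 10.63
```

```bash
python3 -m jog '0 0 0 0 -5;0 0 0 0 -5;0 0 0 0 -5;0 0 0 0 -5;0 0 0 0 -5;0 0 0 0 0;0 0 0 0 0'>/dev/null; python3 q.py;python3 -m jog '0 0 0 0 -4;0 0 0 0 -4;0 0 0 0 -4;0 0 0 0 0;0 0 0 0 0'>/dev/null; python3 q.py
```

```text
q [ 0.238 -0.37   2.012  0.079  1.461 -2.657] pos [0.3962 0.1724 0.2694] yaw -104.56 tilt [0.0201 0.0854] op 0.0355 F [-0.1 -0.3 -1.2] t 11.22
q [ 0.387 -0.355  1.997  0.021  1.451 -2.657] pos [0.38   0.2167 0.2708] yaw -95.68 tilt [0.0377 0.0378] op 0.0358 F [ 0.5 -0.  -0.5] t 11.63
```

```bash
python3 -m jog '0 0 0 0 -4.3;0 0 0 0 0;0 0 0 0 0'>/dev/null; python3 q.py
for i in 1 2 ; do python3 -m jog '0 0 0 0 7;0 0 0 0 7;0 0 0 0 7;0 0 0 0 7;0 0 0 0 7;0 0 0 0 7;0 0 0 0 7;0 0 0 0 7;0 0 0 0 7;0 0 0 0 7'>/dev/null; done
python3 -m jog '0 0 0 0 7;0 0 0 0 7;0 0 0 0 7;0 0 0 0 7;0 0 0 0 7;0 0 0 0 0;0 0 0 0 0;0 0 0 0 0'>/dev/null; python3 q.py
```

```text
q [ 0.44  -0.349  1.991 -0.     1.449 -2.657] pos [0.3728 0.2322 0.271 ] yaw -92.51 tilt [0.0459 0.0214] op 0.0355 F [-0.4 -0.4 -1.7] t 11.88
q [ 0.441 -0.349  1.991 -0.     1.448  0.393] pos [0.3728 0.2323 0.2711] yaw 92.75 tilt [0.0462 0.0214] op 0.0355 F [ 0.7  1.  -1. ] t 14.22
```

```bash
python3 -m jog '0 -.0085 -.0181 0 0;0 -.0085 -.0181 0 0;0 -.0085 -.0181 0 0;0 -.0085 -.0181 0 0;0 0 0 0 0;0 0 0 0 0'>/dev/null; python3 q.py; for i in 1 2 3; do python3 -m jog '0 -.0043 -.009 0 0;0 0 0 0 0;0 0 0 0 0'>/dev/null; python3 q.py; done
```

```text
q [ 0.432 -0.616  2.182  0.     1.522  0.385] pos [0.3018 0.1956 0.2673] yaw 92.73 tilt [0.0479 0.0221] op 0.0357 F [ 0.3  0.3 -0.3] t 14.72
q [ 0.431 -0.648  2.203  0.     1.535  0.385] pos [0.2936 0.1913 0.2667] yaw 92.66 tilt [0.0471 0.0218] op 0.0357 F [ 1.1  0.5 -1.2] t 14.97
q [ 0.429 -0.685  2.226  0.     1.549  0.384] pos [0.2848 0.1866 0.2661] yaw 92.63 tilt [0.0469 0.0217] op 0.0361 F [ 0.5 -0.7 -0.5] t 15.22
q [ 0.427 -0.724  2.248  0.     1.565  0.382] pos [0.2759 0.1819 0.2656] yaw 92.63 tilt [0.0471 0.0218] op 0.0357 F [ 0.6  0.2 -0.7] t 15.47
```

```bash
python3 -m jog '0 -.0043 -.009 0 0;0 -.0043 -.009 0 0;0 -.0043 -.009 0 0;0 -.0043 -.009 0 0;0 0 0 0 0;0 0 0 0 0'>/dev/null; python3 q.py; for i in 1 2 3; do python3 -m jog '0 -.0043 -.009 0 0;0 0 0 0 0;0 0 0 0 0'>/dev/null; python3 q.py; done
```

```text
q [ 4.180e-01 -8.860e-01  2.337e+00  1.000e-03  1.638e+00  3.730e-01] pos [0.2409 0.1632 0.2638] yaw 92.62 tilt [0.0479 0.0221] op 0.0354 F [ 0.1  0.6 -1.6] t 15.97
q [ 4.210e-01 -8.900e-01  2.340e+00 -1.000e-03  1.648e+00  3.760e-01] pos [0.2373 0.1623 0.263 ] yaw 92.62 tilt [0.0408 0.0177] op 0.0363 F [ 0.4 -0.5 -1.3] t 16.22
q [ 4.260e-01 -8.910e-01  2.341e+00 -2.000e-03  1.655e+00  3.800e-01] pos [0.2347 0.162  0.2626] yaw 92.61 tilt [0.0349 0.0135] op 0.0356 F [-0.2 -0.2 -1.5] t 16.47
q [ 0.43  -0.892  2.342 -0.004  1.662  0.385] pos [0.2322 0.1617 0.2624] yaw 92.6 tilt [0.0293 0.0094] op 0.0357 F [ 0.1  0.8 -0.9] t 16.72
```

```bash
python3 -m jog '0 -.003 -.0095 0 0;0 -.003 -.0095 0 0;0 0 0 0 0'>/dev/null; python3 q.py; python3 -m jog '0 -.002 -.0095 0 0;0 -.002 -.0095 0 0;0 0 0 0 0'>/dev/null; python3 q.py
```

```text
q [ 0.452 -0.892  2.342 -0.007  1.676  0.406] pos [0.2252 0.1639 0.262 ] yaw 92.6 tilt [0.0172 0.0008] op 0.0355 F [-0.4  0.2 -1.8] t 16.97
q [ 0.48  -0.892  2.342 -0.01   1.689  0.434] pos [0.2174 0.1678 0.2618] yaw 92.61 tilt [ 0.0068 -0.0072] op 0.0357 F [ 0.1  0.7 -2.1] t 17.22
```

```bash
python3 -c "
from h import *
go(.427,.2465,.21,89.5,8)"
```

```text
now [0.2174 0.1678 0.2618] 92.61 tilt [ 0.007 -0.007] | rows 8 each [0.0093 0.0264] 0.0066 0.39
```

```bash
python3 -m jog '0 .0093 .0264 .0066 .39;0 .0093 .0264 .0066 .39;0 .0093 .0264 .0066 .39;0 .0093 .0264 .0066 .39;0 .0093 .0264 .0066 .39;0 .0093 .0264 .0066 .39;0 .0093 .0264 .0066 .39;0 .0093 .0264 .0066 .39;0 0 0 0 0;0 0 0 0 0'>/dev/null; python3 q.py; python3 -m jog '0 0 0 .03 0;0 0 0 .03 0;0 0 0 .02 0;0 0 0 .01 0;0 0 0 0 0;0 0 0 0 0;0 0 0 0 0'>/dev/null; python3 q.py
```

```text
q [ 0.423 -0.093  1.89  -0.01   1.345  0.435] pos [0.428  0.246  0.2085] yaw 89.45 tilt [ 0.0043 -0.0085] op 0.0353 F [-0.4 -0.5 -1.1] t 18.05
q [ 0.422  0.012  1.958 -0.01   1.165  0.435] pos [0.4295 0.2459 0.1222] yaw 89.47 tilt [ 0.0104 -0.0057] op 0.0354 F [ 0.2  0.4 -1.2] t 18.63
```

```bash
python3 -m jog '0 0 0 .008 0;0 0 0 .006 0;0 0 0 .003 0;0 0 0 0 0;0 0 0 0 0'>/dev/null; python3 q.py; python3 -m jog '.55 0 0 0 0;.55 0 0 0 0;.55 0 0 0 0;.55 0 0 -.02 0;.6 0 0 -.03 0;.65 0 0 -.035 0;.7 0 0 -.03 0;.7 0 0 0 0;.7 0 0 0 0'>/dev/null; python3 q.py; python3 -c "
from h import *
go(.565,.258,.25,0,14)"
```

```text
q [ 0.421  0.039  1.965 -0.01   1.131  0.435] pos [0.43   0.2458 0.1056] yaw 89.46 tilt [ 0.0101 -0.0059] op 0.0352 F [-6.9 -3.6 19.7] t 19.05
q [ 0.424 -0.108  1.881 -0.01   1.36   0.435] pos [0.429  0.2466 0.2202] yaw 89.45 tilt [ 0.0118 -0.005 ] op 0.0647 F [-0.2 -0.3 -0.8] t 19.8
now [0.429  0.2466 0.2202] 89.45 tilt [ 0.012 -0.005] | rows 14 each [0.0079 0.0074] -0.002 6.39
```

```bash
python3 -m jog '.7 .0079 .0074 -.003 6.39;.7 .0079 .0074 -.003 6.39;.7 .0079 .0074 -.003 6.39;.7 .0079 .0074 -.003 6.39;.7 .0079 .0074 -.003 6.39;.7 .0079 .0074 -.003 6.39;.7 .0079 .0074 -.003 6.39'>/dev/null; python3 -m jog '.7 .0079 .0074 -.003 6.39;.7 .0079 .0074 -.003 6.39;.7 .0079 .0074 -.003 6.39;.7 .0079 .0074 -.003 6.39;.7 .0079 .0074 -.003 6.39;.7 .0079 .0074 -.003 6.39;.7 .0079 .0074 -.003 6.39;.7 0 0 0 0;.7 0 0 0 0'>/dev/null; python3 q.py
python3 - <<'E'
from jigfit import *
img,K,P=cam('wrist');cv2.imwrite('w2.png',img[:,:,::-1]);np.savez('w2',K=K,P=P)
p,i=jigfit(img,K,P,[.684,.1564]);print('fence',p[:2],np.degrees(p[2]),p[3],i)
m=mask(img,(3,70,80),(25,255,255));q=proj(K,P,box(.603,.252,-.09,(.14,.08,.04),.02)).astype(np.int32)
r=cv2.fillConvexPoly(np.zeros_like(m),cv2.convexHull(q),1);b=max(blobs(m*r,100),key=np.count_nonzero)
print('cork',fit(b,K,P,(.1,.05,.038),.018))
go(.597,.2518,.2,-5.3,3)
E
```

```text
q [ 0.35   0.204  1.487 -0.009  1.449  1.919] pos [0.5633 0.2573 0.259 ] yaw 0.14 tilt [ 0.005  -0.0077] op 0.0652 F [0.2 0.5 0.1] t 21.13
fence [0.68535569 0.15761369] -0.0944328948171209 0.03748550701227973 0.9119966708941027
cork [603.89 252.96  -5.57   0.97]
now [0.5629 0.2576 0.2592] 0.2 tilt [ 0.005 -0.008] | rows 3 each [0.0113 0.0015] 0.0198 1.83
```

```bash
python3 -m jog '.7 .0123 .0013 .0198 1.85;.7 .0123 .0013 .0198 1.85;.7 .0123 .0013 .0198 1.85;.7 0 0 .03 0;.7 0 0 .03 0;.7 0 0 .022 0;.7 0 0 0 0;.7 0 0 0 0'>/dev/null; python3 q.py; python3 -m jog '.2 0 0 0 0;.2 0 0 0 0;.2 0 0 0 0;.2 0 0 0 0' 25; python3 -m jog '.2 0 0 -.02 0;.2 0 0 -.03 0;.2 0 0 -.03 0;.2 0 0 -.03 0;.2 0 0 0 0;.2 0 0 0 0';  python3 q.py; python3 -c "
from h import *
go(.355,.2555,.22,89.5,14)"
```

```text
q [ 0.323  0.413  1.502 -0.009  1.226  1.991] pos [0.5995 0.2516 0.1178] yaw -5.4 tilt [ 0.003  -0.0083] op 0.0654 F [0.9 0.7 1.3] t 21.85
t: 22.18
tool_pos: [0.6028, 0.2523, 0.1226]
orientation: [3.133, -0.151, 0.018]
force: [-0.6, -0.1, 7.1]
opening: 0.0497
gripper_force: 25.0
t: 22.68
tool_pos: [0.6022, 0.2529, 0.2339]
orientation: [3.134, -0.152, 0.022]
force: [-0.0, -0.8, -1.9]
opening: 0.0498
gripper_force: 25.0
q [ 0.323  0.302  1.418 -0.009  1.41   1.992] pos [0.6022 0.2529 0.2339] yaw -5.54 tilt [ 0.0138 -0.0049] op 0.0498 F [-0.  -0.8 -1.9] t 22.68
now [0.6022 0.2529 0.2339] -5.54 tilt [ 0.014 -0.005] | rows 14 each [-0.0139  0.0136] 0.0007 6.07
```

```bash
sed -i 's/d=-((yaw-cur+90)%180-90)/d=-((yaw-cur+180)%360-180)/' h.py; python3 -c "
from h import *
go(.355,.2525,.22,89.5,16)"
```

```text
now [0.6022 0.2529 0.2339] -5.54 tilt [ 0.014 -0.005] | rows 16 each [-0.0135 -0.0109] 0.0007 -5.94
```

```bash
python3 -m jog '.2 -.0135 -.0109 .0007 -5.94;.2 -.0135 -.0109 .0007 -5.94;.2 -.0135 -.0109 .0007 -5.94;.2 -.0135 -.0109 .0007 -5.94;.2 -.0135 -.0109 .0007 -5.94;.2 -.0135 -.0109 .0007 -5.94;.2 -.0135 -.0109 .0007 -5.94;.2 -.0135 -.0109 .0007 -5.94'>/dev/null;python3 -m jog '.2 -.0135 -.0109 .0007 -5.94;.2 -.0135 -.0109 .0007 -5.94;.2 -.0135 -.0109 .0007 -5.94;.2 -.0135 -.0109 .0007 -5.94;.2 -.0135 -.0109 .0007 -5.94;.2 -.0135 -.0109 .0007 -5.94;.2 -.0135 -.0109 .0007 -5.94;.2 -.0135 -.0109 .0007 -5.94;.2 0 0 0 0;.2 0 0 0 0' >/dev/null; python3 q.py;  python3 -c "
from h import *
go(.355,.2525,.115,89.5,4)"
```

```text
q [ 0.507 -0.28   2.038 -0.01   1.381  0.521] pos [0.3532 0.2515 0.2159] yaw 89.33 tilt [ 0.0066 -0.0075] op 0.0496 F [ 0.7  0.2 -0.3] t 24.18
now [0.3532 0.2515 0.2159] 89.33 tilt [ 0.007 -0.007] | rows 4 each [0.0004 0.0003] 0.0252 -0.04
```

Next stop after this: the first blank (−136 mm, yaw 9°).

```bash
python3 -m jog '.2 0 0 .03 0;.2 0 0 .03 0;.2 0 0 .027 0;.2 0 0 .014 0;.2 0 0 .007 0;.2 0 0 0 0;.2 0 0 0 0'>/dev/null; python3 q.py; python3 -m jog '.62 0 0 0 0;.62 0 0 0 0;.62 0 0 0 0;.62 0 0 -.02 0;.62 0 0 -.03 0;.65 0 0 -.035 0;.7 0 0 -.03 0;.7 0 0 -.02 0;.7 0 0 -.01 0;.7 0 0 0 0'>/dev/null; python3 q.py; python3 - <<'E'
from h import *
img,K,P=cam('top');cv2.imwrite('t2.png',img[:,:,::-1])
bl=mask(img,(18,40,120),(34,130,255));bl[:,:250]=0;bl[:,395:]=0;bl[:190]=0;bl[285:]=0
for b in blobs(bl,100):print('blank',fit(b,K,P,(.12,.04,.024),0))
cv2.imwrite('pics/t2.png',cv2.resize(img[120:300,100:440,::-1],(800,424),interpolation=cv2.INTER_CUBIC))
go(.415,-.136,.26,8,16)
E
```

```text
q [ 0.505 -0.132  2.123 -0.011  1.148  0.521] pos [0.3549 0.2516 0.1085] yaw 89.35 tilt [ 0.0069 -0.0072] op 0.0497 F [ 1.2 -0.2 -1. ] t 24.77
q [ 0.508 -0.312  1.988 -0.01   1.457  0.519] pos [0.3547 0.2529 0.2567] yaw 89.47 tilt [ 0.0122 -0.0044] op 0.0654 F [ 0.1  0.6 -0. ] t 25.6
blank [ 486.79 -415.17   -7.87    0.88]
blank [ 481.34 -276.88  -13.07    0.92]
blank [ 453.85 -136.22    8.89    0.93]
now [0.354  0.2525 0.2545] 89.47 tilt [ 0.01  -0.006] | rows 16 each [-0.018   0.0198] -0.0002 5.09
```

View pics/t2.png

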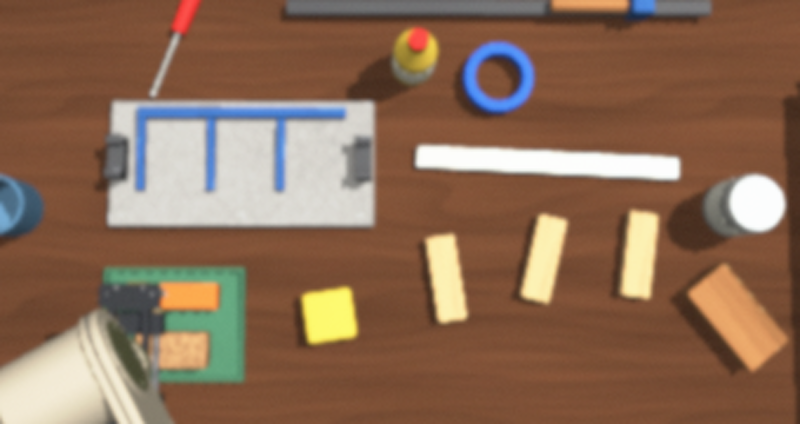

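```bash
python3 -m jog '.7 -.018 .0198 -.0002 5.09;.7 -.018 .0198 -.0002 5.09;.7 -.018 .0198 -.0002 5.09;.7 -.018 .0198 -.0002 5.09;.7 -.018 .0198 -.0002 5.09;.7 -.018 .0198 -.0002 5.09;.7 -.018 .0198 -.0002 5.09;.7 -.018 .0198 -.0002 5.09'>/dev/null; python3 -m jog '.7 -.018 .0198 -.0002 5.09;.7 -.018 .0198 -.0002 5.09;.7 -.018 .0198 -.0002 5.09;.7 -.018 .0198 -.0002 5.09;.7 -.018 .0198 -.0002 5.09;.7 -.018 .0198 -.0002 5.09;.7 -.018 .0198 -.0002 5.09;.7 -.018 .0198 -.0002 5.09;.7 0 0 0 0;.7 0 0 0 0'>/dev/null; python3 q.py
cat > blank.py <<'E'
from h import *
import sys
x,y=float(sys.argv[1]),float(sys.argv[2])
img,K,P=cam('wrist');m=mask(img,(15,40,80),(34,150,255))
q=proj(K,P,[[x,y,.02]])[0];print('px',q)
h,w=m.shape
r=cv2.circle(np.zeros_like(m),(int(q[0]),int(q[1])),120,1,-1)
b=min(blobs(m*r,300),key=lambda b:np.hypot(*(np.argwhere(b).mean(0)[::-1]-q)))
f=fit(b,K,P,(.12,.04,.024),0);print('blank',f)
c,s=np.cos(np.radians(f[2])),np.sin(np.radians(f[2]))
go(f[0]/1000,f[1]/1000,.2,f[2],4)
E
python3 blank.py .454 -.136
```

```text
q [-0.434 -0.311  1.985 -0.003  1.461  0.999] pos [ 0.4141 -0.1365  0.258 ] yaw 7.93 tilt [ 0.0047 -0.0055] op 0.065 F [ 1.4 -0.3  0.5] t 27.15
px [253.47510101 137.7400985 ]
blank [ 455.58 -136.08    8.      0.96]
now [ 0.4146 -0.1358  0.2584] 8.04 tilt [ 0.005 -0.005] | rows 4 each [0.0101 0.0014] 0.0147 0.01
```

```bash
python3 -m jog '.7 .0101 .0014 .0147 0;.7 .0101 .0014 .0147 0;.7 .0101 .0014 .0147 0;.7 .0101 .0014 .0147 0;.7 0 0 .035 0;.7 0 0 .035 0;.7 0 0 .025 0;.7 0 0 .008 0;.7 0 0 0 0;.7 0 0 0 0' >/dev/null; python3 q.py; python3 -m jog '.2 0 0 0 0;.2 0 0 0 0;.2 0 0 0 0;.2 0 0 0 0;.2 0 0 0 0' 30; python3 q.py
```

```text
q [-3.950e-01 -1.000e-03  2.019e+00 -4.000e-03  1.115e+00  1.035e+00] pos [ 0.4576 -0.1363  0.099 ] yaw 8.14 tilt [ 0.0071 -0.0065] op 0.065 F [-0.6  0.1 -0.8] t 28.03
t: 28.45
tool_pos: [0.4579, -0.1372, 0.0999]
orientation: [3.126, 0.22, 0.014]
force: [-0.4, 1.1, 4.7]
opening: 0.0393
gripper_force: 30.0
q [-3.960e-01 -2.000e-03  2.019e+00 -4.000e-03  1.114e+00  1.036e+00] pos [ 0.4579 -0.1372  0.0999] yaw 8.04 tilt [ 0.0095 -0.0075] op 0.0393 F [-0.4  1.1  4.7] t 28.45
```

```bash
python3 -m jog '.2 0 0 -.02 0;.2 0 0 -.03 0;.2 0 0 -.03 0;.2 0 0 -.03 0;.2 0 0 0 0;.2 0 0 0 0'>/dev/null; python3 q.py; python3 -c "
from h import *
go(.62,.067,.2,-.15,10)"
```

```text
q [-0.396 -0.154  1.94  -0.004  1.341  1.036] pos [ 0.4577 -0.1368  0.2112] yaw 8.04 tilt [ 0.0123 -0.0089] op 0.0396 F [ 1.   0.6 -0.4] t 28.95
now [ 0.4577 -0.1368  0.2112] 8.04 tilt [ 0.012 -0.009] | rows 10 each [ 0.0177 -0.0191] 0.0011 0.82
```

```bash
python3 -m jog '.2 .0177 -.0191 .0011 .82;.2 .0177 -.0191 .0011 .82;.2 .0177 -.0191 .0011 .82;.2 .0177 -.0191 .0011 .82;.2 .0177 -.0191 .0011 .82;.2 .0177 -.0191 .0011 .82;.2 .0177 -.0191 .0011 .82;.2 .0177 -.0191 .0011 .82;.2 .0177 -.0191 .0011 .82;.2 .0177 -.0191 .0011 .82'>/dev/null; python3 -m jog '.2 0 0 0 0;.2 0 0 0 0;.2 0 0 .03 0;.2 0 0 .02 0;.2 0 0 .01 0;.2 0 0 0 0;.2 0 0 0 0' >/dev/null; python3 q.py; python3 -c "
from h import *
go(.62,.067,.125,-.15,2)"
```

```text
q [ 0.028  0.316  1.586 -0.008  1.234  1.605] pos [0.618  0.0664 0.137 ] yaw -0.18 tilt [ 0.0056 -0.0071] op 0.04 F [ 0.5 -0.1 -0.4] t 30.37
now [0.618  0.0664 0.137 ] -0.18 tilt [ 0.006 -0.007] | rows 2 each [ 0.001  -0.0003] 0.006 -0.02
```

```bash
python3 -m jog '.2 0 0 .008 0;.2 0 0 .006 0;.2 0 0 .003 0;.2 0 0 0 0;.2 0 0 0 0' >/dev/null; python3 q.py; python3 -m jog '.2 0 0 .0015 0;.2 .002 0 0 0;.2 .002 0 0 0;.2 .002 0 0 0;.2 0 0 0 0' >/dev/null; python3 q.py; python3 -m jog '.2 .002 0 0 0;.2 .001 0 0 0;.2 0 0 0 0' >/dev/null; python3 q.py
```

```text
q [ 0.029  0.337  1.593 -0.008  1.204  1.605] pos [0.6189 0.0669 0.1207] yaw -0.15 tilt [ 0.0075 -0.0069] op 0.0395 F [ 0.1 -0.2 -0.5] t 30.78
q [ 0.028  0.354  1.574 -0.008  1.205  1.605] pos [0.6255 0.0669 0.1195] yaw -0.15 tilt [ 0.0084 -0.0069] op 0.0398 F [-0.4 -0.5 -0.6] t 31.2
q [ 0.028  0.361  1.566 -0.008  1.207  1.604] pos [0.6277 0.0669 0.119 ] yaw -0.15 tilt [ 0.0066 -0.0069] op 0.0398 F [-1.9 -0.2  0.5] t 31.45
```

```bash
python3 -m jog '.2 .001 0 .001 0;.2 .001 0 0 0;.2 0 0 0 0' >/dev/null; python3 q.py;  python3 -m jog '.2 .001 0 0 0;.2 .001 0 0 0;.2 0 0 0 0' >/dev/null; python3 q.py; python3 -m jog '.2 0 -.002 0 0;.2 0 -.002 0 0;.2 0 -.001 0 0;.2 0 0 0 0' >/dev/null; python3 q.py;
```

```text
q [ 0.028  0.366  1.562 -0.008  1.211  1.604] pos [0.6282 0.067  0.118 ] yaw -0.14 tilt [ 0.0026 -0.007 ] op 0.0399 F [-12.8  -0.1   9.2] t 31.7
q [ 0.028  0.37   1.557 -0.008  1.216  1.604] pos [0.6286 0.067  0.1179] yaw -0.14 tilt [-0.0015 -0.0071] op 0.0394 F [-22.4  -0.1  17.1] t 31.95
q [ 0.033  0.372  1.555 -0.014  1.217  1.613] pos [0.6286 0.0683 0.118 ] yaw -0.22 tilt [-0.0018 -0.013 ] op 0.0394 F [-23.5 -17.6  17.8] t 32.28
```

```bash
python3 -m jog '.2 -.003 0 -.002 0;.2 0 0 0 0;.2 0 0 0 0' >/dev/null; python3 q.py;  python3 -m jog '.2 0 -.001 0 0;.2 0 0 0 0' >/dev/null; python3 q.py; python3 -m jog '.2 0 -.001 0 0;.2 0 0 0 0' >/dev/null; python3 q.py;
```

```text
q [ 0.036  0.363  1.563 -0.009  1.211  1.612] pos [0.6279 0.0712 0.1197] yaw -0.18 tilt [ 0.005  -0.0079] op 0.0395 F [-6.1 -4.   2.4] t 32.53
q [ 0.037  0.364  1.562 -0.008  1.211  1.614] pos [0.6279 0.0724 0.1194] yaw -0.17 tilt [ 0.0049 -0.0077] op 0.0396 F [-5.9 -2.5 -0.4] t 32.7
q [ 0.039  0.365  1.562 -0.008  1.211  1.616] pos [0.6279 0.0735 0.1193] yaw -0.16 tilt [ 0.0049 -0.0077] op 0.0393 F [-4.1 -3.1  0.1] t 32.87
```

Friction eased; keep on to the stop.

```bash
for i in 1 2 3 ; do python3 -m jog '.2 0 -.001 0 0;.2 0 0 0 0' >/dev/null; python3 q.py; done
```

```text
q [ 0.041  0.365  1.561 -0.008  1.211  1.617] pos [0.628  0.0745 0.1193] yaw -0.16 tilt [ 0.005  -0.0077] op 0.0395 F [-5.5 -2.1 -0.5] t 33.03
q [ 0.042  0.365  1.561 -0.008  1.211  1.619] pos [0.628  0.0756 0.1193] yaw -0.16 tilt [ 0.0051 -0.0077] op 0.0392 F [-4.2 -2.2 -1.2] t 33.2
q [ 0.044  0.366  1.56  -0.009  1.211  1.62 ] pos [0.628  0.076  0.1193] yaw -0.16 tilt [ 0.0049 -0.0086] op 0.0397 F [-5.  -5.1  0.4] t 33.37
```

```bash
python3 -m jog '.2 0 -.001 0 0;.2 0 0 .001 0;.2 0 0 0 0' >/dev/null; python3 q.py;python3 -m jog '.2 .001 -.001 0.0005 0;.2 .001 0 0 0;.2 0 0 0 0' >/dev/null; python3 q.py; python3 -m jog '.55 0 0 0 0;.55 0 0 0 0;.55 0 0 0 0;.55 0 0 0 0' >/dev/null; python3 q.py; python3 -m jog '.55 0 0 -.02 0;.55 0 0 -.03 0;.55 0 0 -.035 0;.6 0 0 -.035 0;.6 -.03 0 -.02 0;.6 -.03 0 0 0;.6 0 0 0 0;.6 0 0 0 0' >/dev/null; python3 q.py
cat > bays.py <<'E'
from jigfit import *
import sys
img,K,P=cam(sys.argv[1]);cv2.imwrite('b.png',img[:,:,::-1])
fx,fy,a,o=.6854,.157,np.radians(-.15),.038
p,i=jigfit(img,K,P,[fx,fy]);print('fence',p[:2].round(4),np.degrees(p[2]).round(2),p[3].round(4),round(i,2))
if len(sys.argv)<3: fx,fy,a,o=p
m=mask(img,(15,40,80),(34,150,255));q=proj(K,P,box(.62,.157,0,(.2,.36,.03),.018)).astype(np.int32)
r=cv2.fillConvexPoly(np.zeros_like(m),cv2.convexHull(q),1)
for b in blobs(m*r,300 if sys.argv[1]=='wrist' else 100):
    f=fit(b,K,P,(.12,.04,.024),.018,0.);c,s=np.cos(a),np.sin(a);d=f[:2]/1000-[fx,fy];lx,ly=c*d[0]+s*d[1],-s*d[0]+c*d[1]
    k=round((ly-(o-.02))/.1);print('bay',k+1,f,'gap fence mm',round((-lx-.06)*1000,1),'gap stop',round((o+.1*k-.02-ly)*1000,1),'rel yaw',round(f[2]-np.degrees(a),2))
E
python3 bays.py wrist
```

```text
q [ 0.044  0.367  1.56  -0.011  1.211  1.622] pos [0.6279 0.0761 0.1186] yaw -0.18 tilt [ 0.0045 -0.0098] op 0.04 F [-7.3 -8.9  3.4] t 33.62
q [ 0.045  0.371  1.555 -0.012  1.216  1.623] pos [0.6284 0.0763 0.1183] yaw -0.19 tilt [-0.     -0.0112] op 0.0394 F [-20.2 -12.6  14.4] t 33.87
q [ 0.047  0.372  1.552 -0.007  1.208  1.623] pos [0.6314 0.0792 0.1189] yaw -0.14 tilt [ 0.0088 -0.0066] op 0.0512 F [ 0.2  0.2 -0.7] t 34.2
q [ 0.055  0.081  1.622 -0.007  1.43   1.629] pos [0.5691 0.0804 0.2584] yaw -0.11 tilt [ 0.0083 -0.0067] op 0.0556 F [1.  0.4 0.3] t 34.87
fence [0.6853 0.157 ] -0.15 0.0386 0.89
bay 0 [ 6.2476e+02  7.4960e+01 -4.4000e-01  9.8000e-01] gap fence mm 0.4 gap stop 0.8 rel yaw -0.29
```

```bash
python3 -c "
from h import *
go(.442,-.268,.26,-13,12)"
```

```text
now [0.57   0.0803 0.2584] -0.12 tilt [ 0.009 -0.007] | rows 12 each [-0.0076  0.03  ] -0.0 1.07
```

```bash
python3 -m jog '.7 -.0076 .03 0 1.07;.7 -.0076 .03 0 1.07;.7 -.0076 .03 0 1.07;.7 -.0076 .03 0 1.07;.7 -.0076 .03 0 1.07;.7 -.0076 .03 0 1.07'>/dev/null; python3 -m jog '.7 -.0076 .03 0 1.07;.7 -.0076 .03 0 1.07;.7 -.0076 .03 0 1.07;.7 -.0076 .03 0 1.07;.7 -.0076 .03 0 1.07;.7 -.0076 .03 0 1.07;.7 0 0 0 0;.7 0 0 0 0;.7 0 0 0 0'>/dev/null; python3 q.py; python3 blank.py .4813 -.277
```

```text
q [-0.644 -0.079  1.78  -0.     1.43   1.155] pos [ 0.4423 -0.2679  0.2594] yaw -13.02 tilt [ 0.0078 -0.0064] op 0.0648 F [0.2 0.4 0.5] t 36.17
px [249.17557743 138.32409904]
blank [ 483.13 -276.18  -13.43    0.95]
now [ 0.4424 -0.2673  0.2595] -12.95 tilt [ 0.008 -0.006] | rows 4 each [ 0.0103 -0.0002] 0.015 0.12
```

```bash
python3 -m jog '.7 .0103 -.0002 .015 .12;.7 .0103 -.0002 .015 .12;.7 .0103 -.0002 .015 .12;.7 .0103 -.0002 .015 .12;.7 0 0 .035 0;.7 0 0 .035 0;.7 0 0 .025 0;.7 0 0 .0095 0;.7 0 0 0 0;.7 0 0 0 0' >/dev/null; python3 q.py; python3 -m jog '.2 0 0 0 0;.2 0 0 0 0;.2 0 0 0 0;.2 0 0 0 0;.2 0 0 0 0' 30 >/dev/null; python3 q.py;python3 -m jog '.2 0 0 -.02 0;.2 0 0 -.03 0;.2 0 0 -.03 0;.2 0 0 -.03 0;.2 0 0 0 0;.2 0 0 0 0'>/dev/null; python3 q.py; python3 -c "
from h import *
go(.62,.167,.2,-.15,16)"
```

```text
q [-6.110e-01  2.090e-01  1.798e+00 -1.000e-03  1.124e+00  1.194e+00] pos [ 0.4839 -0.2769  0.096 ] yaw -13.4 tilt [ 0.0077 -0.0068] op 0.0648 F [ 0.5 -0.9 -0.1] t 37.05
q [-6.130e-01  2.080e-01  1.798e+00 -1.000e-03  1.123e+00  1.194e+00] pos [ 0.4838 -0.2778  0.0967] yaw -13.48 tilt [ 0.0094 -0.0079] op 0.0398 F [-0.3  0.9  5.1] t 37.47
q [-6.120e-01  6.900e-02  1.729e+00 -1.000e-03  1.328e+00  1.194e+00] pos [ 0.4835 -0.2776  0.2082] yaw -13.48 tilt [ 0.0119 -0.0099] op 0.0397 F [ 1.  -1.2 -2.1] t 37.97
now [ 0.4835 -0.2776  0.2082] -13.48 tilt [ 0.012 -0.01 ] | rows 16 each [ 0.005  -0.0287] 0.0003 -0.83
```

```bash
python3 -m jog '.2 .005 -.0287 .0003 -.83;.2 .005 -.0287 .0003 -.83;.2 .005 -.0287 .0003 -.83;.2 .005 -.0287 .0003 -.83;.2 .005 -.0287 .0003 -.83;.2 .005 -.0287 .0003 -.83;.2 .005 -.0287 .0003 -.83;.2 .005 -.0287 .0003 -.83'>/dev/null; python3 -m jog '.2 .005 -.0287 .0003 -.83;.2 .005 -.0287 .0003 -.83;.2 .005 -.0287 .0003 -.83;.2 .005 -.0287 .0003 -.83;.2 .005 -.0287 .0003 -.83;.2 .005 -.0287 .0003 -.83;.2 .005 -.0287 .0003 -.83;.2 .005 -.0287 .0003 -.83;.2 0 0 0 0;.2 0 0 0 0'>/dev/null; python3 q.py; python3 -m jog '.2 0 0 .03 0;.2 0 0 .025 0;.2 0 0 .01 0;.2 0 0 0 0;.2 0 0 0 0' >/dev/null; python3 q.py; python3 -c "
from h import *
go(.62,.167,.117,-.15,4)"
```

```text
q [ 0.191  0.307  1.483 -0.008  1.349  1.764] pos [0.6183 0.169  0.1963] yaw -0.05 tilt [ 0.0044 -0.0076] op 0.0398 F [ 0.1 -0.3 -0.6] t 39.47
q [ 0.186  0.371  1.526 -0.009  1.24   1.764] pos [0.6192 0.1663 0.1328] yaw -0.25 tilt [ 0.0053 -0.0075] op 0.0395 F [ 0.1  0.9 -0.1] t 39.88
now [0.6192 0.1663 0.1328] -0.25 tilt [ 0.005 -0.008] | rows 4 each [ 0.0002 -0.0002] 0.004 -0.02
```

```bash
python3 -m jog '.2 0 0 .008 0;.2 0 0 .005 0;.2 0 0 .003 0;.2 0 0 0 0' >/dev/null; python3 q.py; python3 -m jog '.2 .002 -.002 0 0;.2 .002 -.002 0 0;.2 .001 -.002 0 0;.2 0 0 0 0' >/dev/null; python3 q.py; for i in 1 2 3;do python3 -m jog '.2 .001 -.001 0 0;.2 0 0 0 0' >/dev/null; python3 q.py; done
```

```text
q [ 0.187  0.39   1.533 -0.009  1.212  1.765] pos [0.6198 0.1671 0.1173] yaw -0.19 tilt [ 0.0072 -0.007 ] op 0.0397 F [ 0.1  0.2 -1.1] t 40.22
q [ 0.196  0.406  1.511 -0.009  1.217  1.772] pos [0.6255 0.1737 0.1181] yaw -0.17 tilt [ 0.0086 -0.0066] op 0.0396 F [-0.3 -0.8 -0.8] t 40.55
q [ 0.196  0.409  1.508 -0.009  1.218  1.774] pos [0.6262 0.1744 0.1178] yaw -0.18 tilt [ 0.0079 -0.0069] op 0.0394 F [ 0.7  0.6 -1.4] t 40.72
q [ 0.198  0.412  1.505 -0.009  1.22   1.775] pos [0.6267 0.1751 0.1174] yaw -0.19 tilt [ 0.0067 -0.0072] op 0.0399 F [-1.5 -0.8 -1.4] t 40.88
q [ 0.199  0.415  1.502 -0.009  1.222  1.776] pos [0.6269 0.1758 0.1169] yaw -0.2 tilt [ 0.0045 -0.0079] op 0.0395 F [-4.3 -3.1  0.5] t 41.05
```

```bash
python3 -m jog '.2 0 -.001 .001 0;.2 0 0 0 0' >/dev/null; python3 q.py;  for i in 1 2;do python3 -m jog '.2 0 -.001 .0005 0;.2 0 0 0 0' >/dev/null; python3 q.py; done; python3 -m jog '.2 .001 0 .0005 0;.2 .001 0 0 0;.2 0 0 0 0' >/dev/null; python3 q.py
```

```text
q [ 0.2    0.416  1.502 -0.01   1.221  1.777] pos [0.6269 0.1761 0.1162] yaw -0.2 tilt [ 0.0043 -0.0091] op 0.0397 F [-6.5 -6.   3.8] t 41.22
q [ 0.2    0.417  1.501 -0.012  1.222  1.779] pos [0.6269 0.1762 0.1162] yaw -0.21 tilt [ 0.0041 -0.0104] op 0.0396 F [-10.4 -10.6   8.4] t 41.38
q [ 0.201  0.417  1.5   -0.013  1.223  1.78 ] pos [0.627  0.1764 0.1161] yaw -0.23 tilt [ 0.0039 -0.0118] op 0.0396 F [-13.2 -14.   12. ] t 41.55
q [ 0.201  0.422  1.495 -0.012  1.226  1.78 ] pos [0.6276 0.1764 0.1153] yaw -0.23 tilt [ 0.0001 -0.0119] op 0.0395 F [-20.4 -14.1  17.6] t 41.8
```

Seated; release, rise, check.

```bash
python3 -m jog '.55 0 0 0 0;.55 0 0 0 0;.55 0 0 0 0;.55 0 0 0 0' >/dev/null; python3 -m jog '.55 0 0 -.02 0;.55 0 0 -.03 0;.55 0 0 -.035 0;.6 0 0 -.035 0;.6 -.03 0 -.02 0;.6 -.03 0 0 0;.6 0 0 0 0;.6 0 0 0 0' >/dev/null; python3 q.py; python3 bays.py wrist;python3 - <<'E'
from h import *
img,K,P=cam('top')
bl=mask(img,(18,40,120),(34,130,255));bl[:,250:][:, :0]=0;bl[:,395:]=0;bl[:,:250]=0;bl[:190]=0;bl[285:]=0
for b in blobs(bl,100):print('blank',fit(b,K,P,(.12,.04,.024),0))
go(.447,-.410,.26,-7,16)
E
```

```text
q [ 0.226  0.142  1.564 -0.008  1.43   1.8  ] pos [0.568  0.1807 0.2548] yaw -0.14 tilt [ 0.008  -0.0067] op 0.056 F [0.4 0.2 0.4] t 42.8
fence [0.6853 0.1569] -0.15 0.0382 0.88
bay 1 [ 6.2491e+02  1.7492e+02 -3.6000e-01  9.8000e-01] gap fence mm 0.5 gap stop 0.4 rel yaw -0.21
bay 0 [ 6.2447e+02  7.4720e+01 -3.1000e-01  9.1000e-01] gap fence mm 0.6 gap stop 0.6 rel yaw -0.16
blank [ 456.12 -388.72   -7.15    0.88]
now [0.5695 0.1805 0.2548] -0.18 tilt [ 0.009 -0.007] | rows 16 each [-0.0055  0.0373] -0.0001 0.43
```

```bash
python3 -c "
from h import *
go(.416,-.384,.26,-7,18)"
```

```text
now [0.5695 0.1805 0.2548] -0.18 tilt [ 0.009 -0.007] | rows 18 each [-0.0067  0.0318] -0.0002 0.38
```

```bash
python3 -m jog '.7 -.0067 .0318 0 .38;.7 -.0067 .0318 0 .38;.7 -.0067 .0318 0 .38;.7 -.0067 .0318 0 .38;.7 -.0067 .0318 0 .38;.7 -.0067 .0318 0 .38;.7 -.0067 .0318 0 .38;.7 -.0067 .0318 0 .38;.7 -.0067 .0318 0 .38'>/dev/null; python3 -m jog '.7 -.0067 .0318 0 .38;.7 -.0067 .0318 0 .38;.7 -.0067 .0318 0 .38;.7 -.0067 .0318 0 .38;.7 -.0067 .0318 0 .38;.7 -.0067 .0318 0 .38;.7 -.0067 .0318 0 .38;.7 -.0067 .0318 0 .38;.7 -.0067 .0318 0 .38;.7 0 0 0 0'>/dev/null; python3 -m jog '.7 0 0 0 0;.7 0 0 0 0'>/dev/null; python3 q.py; python3 blank.py .456 -.389
```

```text
q [-8.380e-01  5.500e-02  1.653e+00  1.000e-03  1.425e+00  8.560e-01] pos [ 0.4148 -0.3839  0.2569] yaw -7.08 tilt [ 0.0075 -0.0061] op 0.0653 F [-0.1  0.5 -0.6] t 44.65
px [248.85328817 137.02335431]
blank [ 458.75 -386.89   -7.95    0.97]
now [ 0.415  -0.3833  0.257 ] -7.02 tilt [ 0.007 -0.006] | rows 4 each [ 0.0109 -0.0006] 0.0143 0.23
```

```bash
python3 -m jog '.7 .0109 -.0006 .0143 .23;.7 .0109 -.0006 .0143 .23;.7 .0109 -.0006 .0143 .23;.7 .0109 -.0006 .0143 .23;.7 0 0 .035 0;.7 0 0 .035 0;.7 0 0 .025 0;.7 0 0 .0085 0;.7 0 0 0 0;.7 0 0 0 0' >/dev/null; python3 q.py; python3 -m jog '.2 0 0 0 0;.2 0 0 0 0;.2 0 0 0 0;.2 0 0 0 0;.2 0 0 0 0' 30 >/dev/null; python3 q.py;python3 -m jog '.2 0 0 -.02 0;.2 0 0 -.03 0;.2 0 0 -.03 0;.2 0 0 -.03 0;.2 0 0 0 0;.2 0 0 0 0'>/dev/null; python3 q.py; python3 -c "
from h import *
go(.62,.267,.2,-.15,20)"
```

```text
q [-7.860e-01  3.130e-01  1.670e+00  1.000e-03  1.148e+00  9.230e-01] pos [ 0.46   -0.3875  0.0979] yaw -7.89 tilt [ 0.0079 -0.0071] op 0.0649 F [ 0.1 -0.3  0.1] t 45.53
q [-7.870e-01  3.120e-01  1.670e+00  1.000e-03  1.147e+00  9.220e-01] pos [ 0.4598 -0.3884  0.0983] yaw -7.96 tilt [ 0.0091 -0.0082] op 0.0394 F [-0.7  0.9  5.8] t 45.95
q [-7.870e-01  1.830e-01  1.602e+00  1.000e-03  1.341e+00  9.230e-01] pos [ 0.4594 -0.3882  0.21  ] yaw -7.95 tilt [ 0.0114 -0.0108] op 0.0395 F [-0.5  1.1  0. ] t 46.45
now [ 0.4594 -0.3882  0.21  ] -7.95 tilt [ 0.011 -0.011] | rows 20 each [ 0.0056 -0.0333] 0.0002 -0.39
```

```bash
python3 -m jog '.2 .0056 -.0333 .0002 -.39;.2 .0056 -.0333 .0002 -.39;.2 .0056 -.0333 .0002 -.39;.2 .0056 -.0333 .0002 -.39;.2 .0056 -.0333 .0002 -.39;.2 .0056 -.0333 .0002 -.39;.2 .0056 -.0333 .0002 -.39;.2 .0056 -.0333 .0002 -.39;.2 .0056 -.0333 .0002 -.39;.2 .0056 -.0333 .0002 -.39'>/dev/null; python3 -m jog '.2 .0056 -.0333 .0002 -.39;.2 .0056 -.0333 .0002 -.39;.2 .0056 -.0333 .0002 -.39;.2 .0056 -.0333 .0002 -.39;.2 .0056 -.0333 .0002 -.39;.2 .0056 -.0333 .0002 -.39;.2 .0056 -.0333 .0002 -.39;.2 .0056 -.0333 .0002 -.39;.2 .0056 -.0333 .0002 -.39;.2 .0056 -.0333 .0002 -.39'>/dev/null; python3 -m jog '.2 0 0 0 0;.2 0 0 0 0;.2 0 0 0 0'>/dev/null; python3 q.py;  python3 -c "
from h import *
go(.62,.267,.14,-.15,4)"
```

```text
q [ 0.337  0.392  1.375 -0.01   1.373  1.912] pos [0.6185 0.2677 0.1977] yaw -0.12 tilt [ 0.0048 -0.0085] op 0.0398 F [-0.  -0.1 -0.4] t 48.37
now [0.6185 0.2677 0.1977] -0.12 tilt [ 0.005 -0.008] | rows 4 each [0.0003 0.0001] 0.0144 0.01
```

```bash
python3 -m jog '.2 0.001 0 .03 0;.2 0 0 .025 0;.2 0 0 .015 0;.2 0 0 .007 0;.2 0 0 0 0;.2 0 0 0 0' >/dev/null; python3 q.py; python3 -m jog '.2 .002 -.002 0.001 0;.2 .002 -.002 0.001 0;.2 .001 -.001 0 0;.2 0 0 0 0' >/dev/null; python3 q.py; for i in 1 2 3;do python3 -m jog '.2 .001 -.001 0.0002 0;.2 0 0 0 0' >/dev/null; python3 q.py; done
```

```text
q [ 0.334  0.468  1.42  -0.01   1.249  1.911] pos [0.6212 0.2671 0.1232] yaw -0.19 tilt [ 0.0077 -0.007 ] op 0.0393 F [ 0.3 -0.6 -0.6] t 48.87
q [ 0.34   0.486  1.398 -0.01   1.251  1.916] pos [0.6267 0.2732 0.1218] yaw -0.13 tilt [ 0.0093 -0.0063] op 0.04 F [ 0.1 -0.2 -1.1] t 49.2
q [ 0.341  0.49   1.395 -0.01   1.251  1.917] pos [0.6272 0.2739 0.1208] yaw -0.14 tilt [ 0.008  -0.0068] op 0.0394 F [ 0.6 -0.4 -0.7] t 49.37
q [ 0.342  0.494  1.391 -0.01   1.253  1.918] pos [0.6277 0.2747 0.1202] yaw -0.15 tilt [ 0.0068 -0.0072] op 0.04 F [-2.5  0.6 -0. ] t 49.53
q [ 0.342  0.498  1.387 -0.01   1.255  1.919] pos [0.6279 0.2754 0.1194] yaw -0.15 tilt [ 0.0046 -0.008 ] op 0.0397 F [-5.  -2.3  0.9] t 49.7
```

```bash
python3 -m jog '.2 0 -.001 .001 0;.2 0 0 .001 0;.2 0 0 0 0' >/dev/null; python3 q.py;  for i in 1 2;do python3 -m jog '.2 0 -.001 .0007 0;.2 0 0 0 0' >/dev/null; python3 q.py; done; python3 -m jog '.2 .001 0 .0005 0;.2 .001 0 0 0;.2 0 0 0 0' >/dev/null; python3 q.py
```

```text
q [ 0.344  0.5    1.387 -0.01   1.253  1.92 ] pos [0.6278 0.276  0.1177] yaw -0.15 tilt [ 0.0043 -0.0085] op 0.0394 F [-7.5 -3.9  4. ] t 49.95
q [ 0.344  0.502  1.386 -0.011  1.254  1.922] pos [0.6278 0.2762 0.1175] yaw -0.17 tilt [ 0.004  -0.0101] op 0.0397 F [-9.9 -7.7  8.7] t 50.12
q [ 0.345  0.503  1.385 -0.013  1.254  1.923] pos [0.6279 0.2763 0.1171] yaw -0.19 tilt [ 0.0036 -0.0115] op 0.0396 F [-11.9 -12.7  12.6] t 50.28
q [ 0.344  0.507  1.38  -0.012  1.259  1.922] pos [0.6285 0.2763 0.1168] yaw -0.19 tilt [-0.0001 -0.0118] op 0.0396 F [-21.5 -13.7  19.3] t 50.53
```

```bash
python3 -m jog '.5 0 .001 0 0;.5 0 .002 0 0;.5 0 0 0 0;.5 0 0 0 0' >/dev/null; python3 q.py; python3 -m jog '.5 0 0 -.02 0;.5 0 0 -.03 0;.55 0 0 -.035 0;.6 0 0 -.035 0;.6 -.03 0.03 -.02 0;.6 -.03 0.03 0 0;.6 0 0.03 0 0;.6 0 0 0 0;.6 0 0 0 0' >/dev/null; python3 q.py; python3 bays.py wrist;python3 - <<'E'
from h import *
img=cv2.imread('b.png');cv2.imwrite('pics/b3.png',cv2.resize(img,(800,600)))
img,K,P=cam('top')
m=mask(img,(0,0,150),(180,35,255));m[:,:272]=0;m[:,394:]=0;m[:176]=0;m[203:]=0
for b in blobs(m,200):print('bar',fit(b,K,P,(.03,.38,.016),0,np.radians(-3)))
go(.57,-.286,.25,87.3,24)
E
```

```text
q [ 0.341  0.506  1.382 -0.009  1.248  1.918] pos [0.6313 0.2757 0.1164] yaw -0.16 tilt [ 0.0083 -0.0066] op 0.0467 F [-0.1 -0.1 -0.2] t 50.87
q [ 0.238  0.163  1.541 -0.009  1.431  1.815] pos [0.5737 0.1895 0.2547] yaw -0.26 tilt [ 0.0087 -0.0066] op 0.0563 F [0.3 0.  0.2] t 51.62
fence [0.6854 0.1573] -0.25 0.0377 0.81
bay 2 [ 6.2533e+02  2.7492e+02 -5.1000e-01  9.5000e-01] gap fence mm 0.6 gap stop 0.4 rel yaw -0.26
bay 1 [ 6.2464e+02  1.7494e+02 -6.0000e-01  9.8000e-01] gap fence mm 0.8 gap stop 0.3 rel yaw -0.35
bay 0 [ 6.2485e+02  7.4780e+01 -1.5000e-01  9.0000e-01] gap fence mm 0.2 gap stop 0.5 rel yaw 0.1
bar [ 620.71 -286.52   -2.71    0.93]
now [0.5741 0.1911 0.2546] -0.17 tilt [ 0.009 -0.006] | rows 24 each [-0.0148  0.0162] 0.0003 -3.64
```

View pics/b3.png

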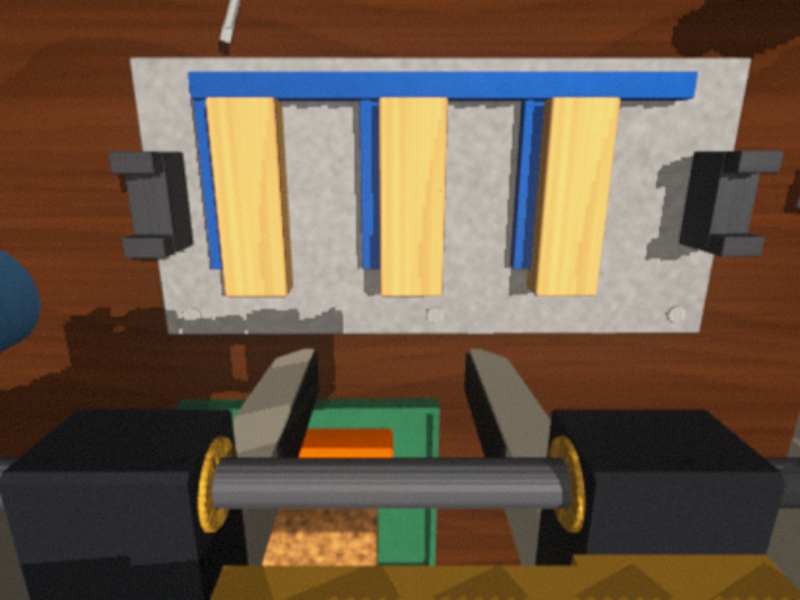

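```bash
python3 - <<'E'
from h import *
s=robot.read_state();img,K,P=cam('wrist')
for n,u,v in [('L up out',110,153),('L up in',112,173),('L lo in',124,236),('L lo out',127,257),('R up out',779,152),('R up in',781,172),('R lo in',764,235),('R lo out',762,255)]:
    print(n,(unproj(K,P,[u*.64,v*.64],.062)*1000).round(1))
E
python3 -c "
from h import *
go(.62,-.24,.25,87.3,24)"
```

```text
L up out [655.2 344.2  62. ]
L up in [644.5 344.9  62. ]
L lo in [609.2 343.9  62. ]
L lo out [596.8 344.1  62. ]
R up out [654.4 -25.7  62. ]
R up in [643.6 -29.3  62. ]
R lo in [608.1 -27.4  62. ]
R lo out [596.2 -28.8  62. ]
now [0.5741 0.1914 0.2544] -0.13 tilt [ 0.008 -0.006] | rows 24 each [-0.0116  0.0162] 0.0003 -3.64
```

```bash
python3 -c "
from h import *
go(.62,-.32,.25,87.3,24)"
```

```text
now [0.5741 0.1914 0.2544] -0.13 tilt [ 0.008 -0.006] | rows 24 each [-0.0141  0.0189] 0.0003 -3.64
```

```bash
for i in 1 2 ; do python3 -m jog '.7 -.0141 .0189 .0003 -3.64;.7 -.0141 .0189 .0003 -3.64;.7 -.0141 .0189 .0003 -3.64;.7 -.0141 .0189 .0003 -3.64;.7 -.0141 .0189 .0003 -3.64;.7 -.0141 .0189 .0003 -3.64;.7 -.0141 .0189 .0003 -3.64;.7 -.0141 .0189 .0003 -3.64'>/dev/null; done;  python3 -m jog '.7 -.0141 .0189 .0003 -3.64;.7 -.0141 .0189 .0003 -3.64;.7 -.0141 .0189 .0003 -3.64;.7 -.0141 .0189 .0003 -3.64;.7 -.0141 .0189 .0003 -3.64;.7 -.0141 .0189 .0003 -3.64;.7 -.0141 .0189 .0003 -3.64;.7 -.0141 .0189 .0003 -3.64;.7 0 0 0 0;.7 0 0 0 0'>/dev/null; python3 q.py; python3 - <<'E'
from h import *
img,K,P=cam('wrist');cv2.imwrite('w4.png',img[:,:,::-1]);np.savez('w4',K=K,P=P);cv2.imwrite('pics/w4.png',cv2.resize(img[:,:,::-1],(800,600)))
E
```

```text
q [-0.55   0.412  1.254 -0.002  1.467 -0.501] pos [ 0.6193 -0.3201  0.2494] yaw 87.19 tilt [ 0.0065 -0.0059] op 0.0652 F [-0.3 -1.   0.8] t 53.93
```

View pics/w4.png

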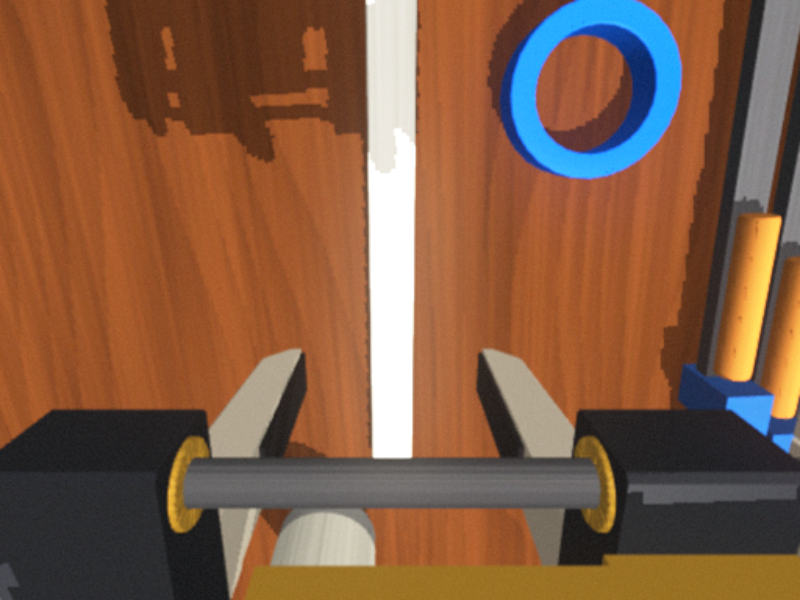

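```bash
python3 - <<'E'
from h import *
img=cv2.imread('w4.png')[:,:,::-1];d=np.load('w4.npz');K,P=d['K'],d['P']
a=unproj(K,P,np.array([392.5,60])*.64,.016);b=unproj(K,P,np.array([391.5,430])*.64,.016);print(a,b)
dv=a-b;yaw=np.degrees(np.arctan2(dv[1],dv[0]));x=b[0]+(-.2865-b[1])*dv[0]/dv[1];print(yaw,x)
go(x,-.2865,.19,yaw,3)
E
```

```text
[ 0.62833607 -0.18993246  0.016     ] [ 0.61521392 -0.44365981  0.016     ]
87.03944265015663 0.623341836730974
now [ 0.6188 -0.3195  0.2498] 87.19 tilt [ 0.007 -0.006] | rows 3 each [0.0112 0.0008] 0.0199 0.05
```

```bash
python3 -m jog '.7 .0112 .0006 .0199 .05;.7 .0112 .0006 .0199 .05;.7 .0112 .0006 .0199 .05;.7 0 0 .035 0;.7 0 0 .03 0;.7 0 0 .02 0;.7 0 0 .013 0;.7 0 0 0 0;.7 0 0 0 0;.7 0 0 0 0' >/dev/null; python3 q.py
```

```text
q [-0.506  0.521  1.403 -0.002  1.204 -0.454] pos [ 0.624  -0.2882  0.0954] yaw 87.06 tilt [ 0.0105 -0.0084] op 0.065 F [-0.3  0.2  0.3] t 54.82
```

```bash
python3 -m jog '.7 0 .0 .004 0;.7 0 0 .002 0;.7 0 0 0 0;.7 0 0 0 0' >/dev/null; python3 q.py; python3 -m jog '.1 0 0 0 0;.1 0 0 0 0;.1 0 0 0 0;.1 0 0 0 0;.1 0 0 0 0;.1 0 0 0 0' 55 >/dev/null; python3 q.py;python3 -m jog '.1 0 0 -.01 0;.1 0 0 -.02 0;.1 0 0 -.03 0;.1 0 0 -.03 0;.1 0 0 -.03 0;.1 0 0 0 0;.1 0 0 0 0'>/dev/null; python3 q.py; python3 -c "
from h import *
go(.626,.157,.2,89.8,16)"
```

```text
q [-0.507  0.531  1.406 -0.003  1.194 -0.454] pos [ 0.623  -0.288   0.0874] yaw 87.05 tilt [ 0.008  -0.0071] op 0.0653 F [-0.9 -0.2 -0.4] t 55.15
q [-0.507  0.531  1.407 -0.003  1.194 -0.454] pos [ 0.6227 -0.2879  0.0869] yaw 87.06 tilt [ 0.007  -0.0068] op 0.0298 F [-2.9  0.1  7.1] t 55.65
q [-0.506  0.404  1.337 -0.002  1.386 -0.454] pos [ 0.6231 -0.2876  0.2096] yaw 87.05 tilt [ 0.0118 -0.0091] op 0.0297 F [ 0.7  0.3 -5.7] t 56.23
now [ 0.6231 -0.2876  0.2096] 87.05 tilt [ 0.012 -0.009] | rows 16 each [ 0.0278 -0.0006] 0.0003 -0.17
```

```bash
python3 -m jog '.1 .0278 -.0006 0 -.17;.1 .0278 -.0006 0 -.17;.1 .0278 -.0006 0 -.17;.1 .0278 -.0006 0 -.17;.1 .0278 -.0006 0 -.17;.1 .0278 -.0006 0 -.17;.1 .0278 -.0006 0 -.17;.1 .0278 -.0006 0 -.17'>/dev/null; python3 -m jog '.1 .0278 -.0006 0 -.17;.1 .0278 -.0006 0 -.17;.1 .0278 -.0006 0 -.17;.1 .0278 -.0006 0 -.17;.1 .0278 -.0006 0 -.17;.1 .0278 -.0006 0 -.17;.1 .0278 -.0006 0 -.17;.1 .0278 -.0006 0 -.17;.1 0 0 0 0;.1 0 0 0 0'>/dev/null; python3 q.py;python3 - <<'E'
from h import *
img,K,P=cam('top')
m=mask(img,(0,0,170),(180,35,255))
cv2.imwrite('pics/t5.png',cv2.resize(img[120:260,110:330,::-1],(800,509),interpolation=cv2.INTER_CUBIC))
img,K,P=cam('wrist');cv2.imwrite('w5.png',img[:,:,::-1]);np.savez('w5',K=K,P=P);cv2.imwrite('pics/w5.png',cv2.resize(img[:,:,::-1],(800,600)))
go(.626,.157,.2,89.8,2)
E
```

```text
q [ 0.174  0.311  1.47  -0.008  1.359  0.177] pos [0.6235 0.1592 0.2005] yaw 89.94 tilt [ 0.0027 -0.0077] op 0.0298 F [-0.6 -0.3 -5.8] t 57.73
now [0.6242 0.1572 0.2015] 89.79 tilt [ 0.004 -0.008] | rows 2 each [-0.0001  0.0009] 0.0007 -0.0
```

View pics/w5.png

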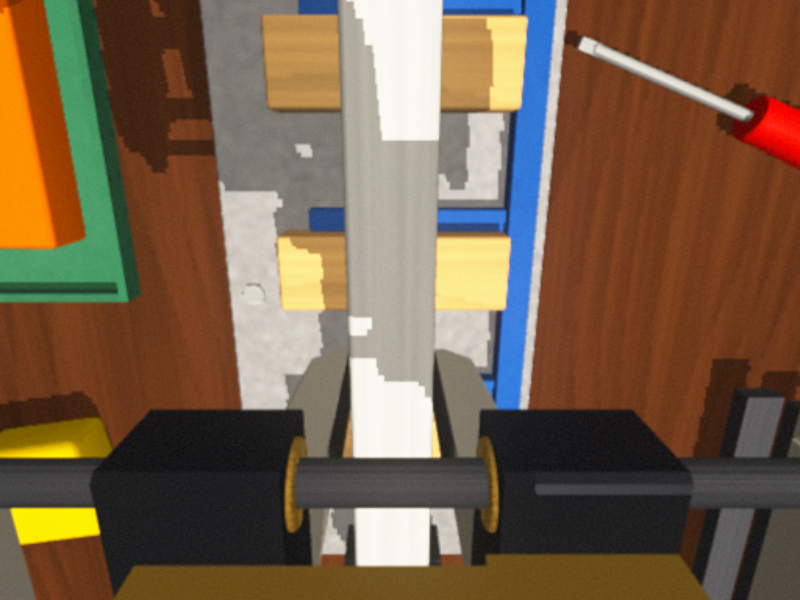

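View pics/t5.png

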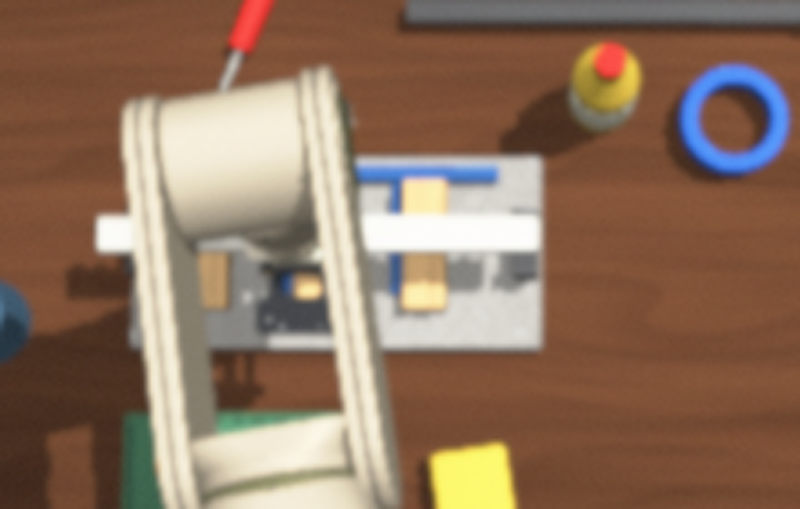

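```bash
python3 -m jog '.1 0 .001 .02 0;.1 0 0 .02 0;.1 0 0 .004 0;.1 0 0 0 0;.1 0 0 0 0;.1 0 0 0 0' >/dev/null; python3 q.py; python3 - <<'E'
from h import *
img,K,P=cam('top')
z=robot.read_state()['tool_pos'][2]-.0869+.016
g=img.astype(int).min(2)
c=unproj(K,P,[170,185],z)
v=int(proj(K,P,[[.6255,.3,z]])[0][1]);row=g[v-1:v+2].mean(0)
u=np.arange(512);on=np.flatnonzero(row>215);on=on[(on>120)&(on<275)];print(v,on.min(),on.max(),row[on.min()-2:on.min()+2],row[on.max()-1:on.max()+3])
l=unproj(K,P,[on.min()-.5,v],z);r=unproj(K,P,[on.max()+.5,v],z);print(l,r,(l+r)/2,l[1]-r[1])
E
```

```text
q [ 0.17   0.351  1.496 -0.009  1.287  0.177] pos [0.6275 0.157  0.1613] yaw 89.73 tilt [ 0.0093 -0.0067] op 0.0296 F [-0.6 -0.3 -4.9] t 58.33
184 141 257 [ 81.33333333 159.66666667 230.         245.66666667] [250.         245.         212.         134.33333333]
[0.62719892 0.34718518 0.0906999 ] [ 0.62697585 -0.02983866  0.0906999 ] [0.62708739 0.15867326 0.0906999 ] 0.3770238414311576
```

```bash
python3 -m jog '.1 -.001 -.0022 .005 0;.1 0 0 .005 0;.1 0 0 0 0;.1 0 0 0 0' >/dev/null; python3 q.py;  python3 -m jog '.1 0 -.0005 .005 0;.1 0 0 .003 0;.1 0 0 0 0;.1 0 0 0 0' >/dev/null; python3 q.py; python3 -m jog '.1 0 0 .003 0;.1 0 0 0 0;.1 0 0 0 0' >/dev/null; python3 q.py
```

```text
q [ 0.169  0.357  1.511 -0.008  1.268  0.176] pos [0.6241 0.1563 0.1493] yaw 89.78 tilt [ 0.0065 -0.0071] op 0.0294 F [ 0.1  0.1 -5.1] t 58.72
q [ 0.17   0.365  1.517 -0.009  1.254  0.176] pos [0.6238 0.1563 0.1414] yaw 89.78 tilt [ 0.0067 -0.0071] op 0.0294 F [ 0.8 -0.5 -4.9] t 59.05
q [ 0.169  0.368  1.518 -0.009  1.249  0.176] pos [0.6241 0.1563 0.1387] yaw 89.78 tilt [ 0.0074 -0.007 ] op 0.0291 F [-1.  -0.  -4.5] t 59.3
```

```bash
python3 -m jog '.1 0 .001 .002 0;.1 0 0 0 0;.1 0 0 0 0' >/dev/null; python3 q.py; python3 -m jog '.1 0 0 .0015 0;.1 0 0 0 0;.1 0 0 0 0' >/dev/null; python3 q.py;  python3 -m jog '.1 0 0 .001 0;.1 0 0 0 0;.1 0 0 0 0' >/dev/null; python3 q.py
```

```text
q [ 0.169  0.373  1.516 -0.009  1.246  0.176] pos [0.6252 0.1563 0.1368] yaw 89.78 tilt [ 0.0075 -0.007 ] op 0.0296 F [-0.7  0.4 -5.3] t 59.55
q [ 0.169  0.374  1.517 -0.009  1.244  0.176] pos [0.6251 0.1563 0.1353] yaw 89.78 tilt [ 0.0074 -0.007 ] op 0.0292 F [ 0.3 -1.  -5.8] t 59.8
q [ 0.169  0.375  1.517 -0.009  1.243  0.176] pos [0.6253 0.1563 0.135 ] yaw 89.78 tilt [ 0.008  -0.0069] op 0.0293 F [-3.3  0.1  0.2] t 60.05
```

```bash
python3 -m jog '.6 0 0 0 0;.6 0 0 0 0;.6 0 0 0 0;.6 0 0 0 0;.6 0 0 -.01 0;.6 0 0 -.03 0;.6 0 0 -.04 0;.6 0 0 -.04 0;.6 0 -.03 -.03 0;.6 0 -.03 0 0' >/dev/null; python3 q.py; python3 -m jog '.6 0 -.035 0 6;.6 0 -.035 0 6;.6 -.03 -.03 0 6;.6 -.03 -.02 0 6;.6 -.03 -.02 0 6;.6 -.03 -.01 0 6;.6 -.03 0 0 6;.6 0 0 0 6;.6 0 0 0 6;.6 0 0 0 0' >/dev/null; python3 -m jog '.6 0 0 0 0;.6 0 0 0 0'>/dev/null; python3 q.py; python3 bays.py top x;python3 - <<'E'
from h import *
img,K,P=cam('top');cv2.imwrite('pics/t6.png',cv2.resize(img[120:300,100:440,::-1],(800,424),interpolation=cv2.INTER_CUBIC))
img,K,P=cam('wrist');cv2.imwrite('pics/w6.png',cv2.resize(img[:,:,::-1],(800,600)))
E
```

```text
q [ 0.188  0.091  1.548 -0.008  1.482  0.194] pos [0.5677 0.158  0.2929] yaw 89.74 tilt [ 0.0207 -0.0044] op 0.056 F [0.6 0.2 1.5] t 60.88
q [ 0.009 -0.562  2.119 -0.007  1.576  0.952] pos [0.3595 0.0526 0.283 ] yaw 36.0 tilt [ 0.0082 -0.0069] op 0.0562 F [-0.2 -0.1 -0.8] t 61.88
fence [0.6857 0.1583] 0.06 0.0394 0.44
bay 2 [6.7453e+02 2.7440e+02 7.4000e-01 3.1000e-01] gap fence mm -48.8 gap stop 0.6 rel yaw 0.89
bay 1 [6.7453e+02 1.7366e+02 9.5000e-01 3.0000e-01] gap fence mm -49.1 gap stop 1.4 rel yaw 1.1
bay 0 [6.6983e+02 7.2660e+01 5.0000e-02 3.0000e-01] gap fence mm -44.7 gap stop 2.4 rel yaw 0.2
bay 2 [ 5.9502e+02  2.7369e+02 -5.8000e-01  3.9000e-01] gap fence mm 30.7 gap stop 1.5 rel yaw -0.43
bay 1 [ 6.0147e+02  1.7252e+02 -6.6700e+00  4.0000e-01] gap fence mm 24.0 gap stop 2.7 rel yaw -6.52
bay 0 [ 5.9896e+02  7.2400e+01 -6.0300e+00  4.0000e-01] gap fence mm 26.2 gap stop 2.8 rel yaw -5.88
```

View pics/t6.png

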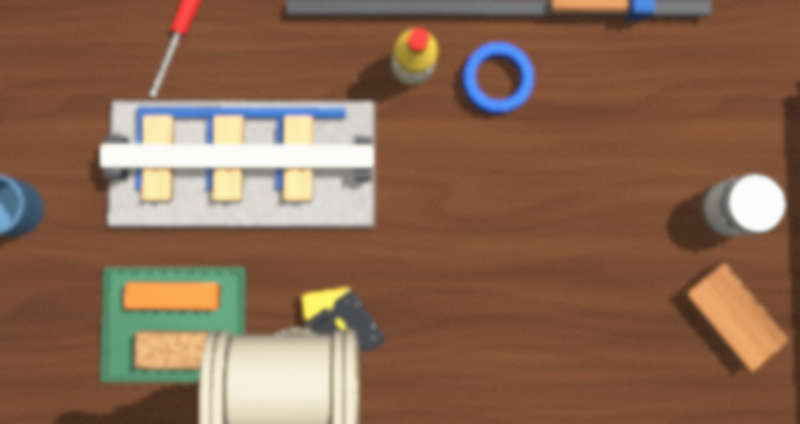

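View pics/w6.png

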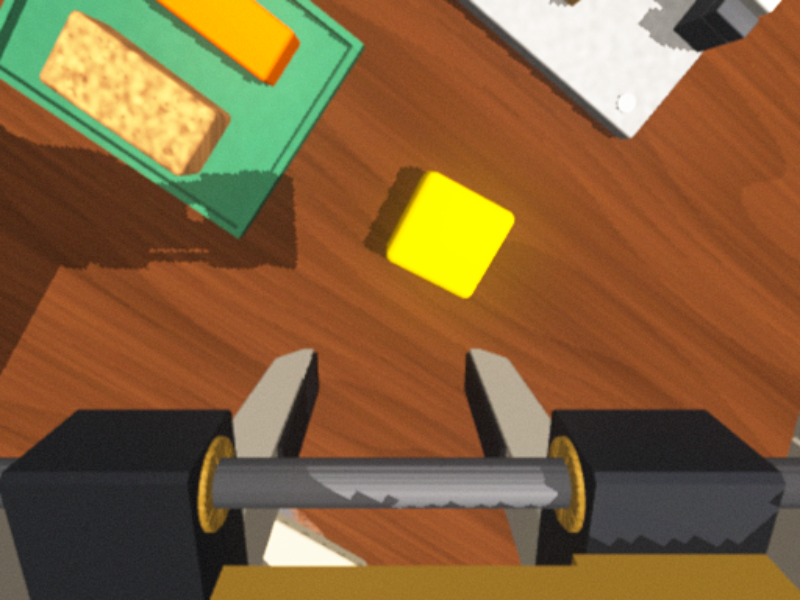

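```bash
python3 -c "
from plant import robot
print(robot.close_job())"
```

```text
the job is handed in; nothing more can be done
None
```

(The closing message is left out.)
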